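# Refit the feed plate of the bench strap cutter

### The job

Refit the strap cutter's loose feed plate, using its guide fence as the handle: rest it level on the ends of the two bed studs, its far edge already under the roller hood but two or three centimetres short of its place, and slide it on towards the rollers without forcing it until its holes drop over the studs and it lies flush on the bed. Then let go and swing the hold-down catch across the plate's edge as far as its stop. Leave everything else on the bench where it stands.

Things in the scene. Friction and masses are not known exactly. Their poses are not given: they have to be found in the camera images.
- cutter: Bench strap cutter, green casting fixed to the table, 550 mm long. Origin: on the table, under the middle of the feed plate's place; z up; x is the feed direction, from the open front of the bed to the rollers. The flat bed, 70 mm above the table, spans x -105 to +105, y -75 to +75 mm. Seated, the plate is centred on the origin, its x along the cutter's x, its last 40 mm under the roller hood.
- hood_edge (a point): Middle of the lower front edge of the grey sheet-metal roller hood: x +50, y 0, z 104 mm in the cutter's frame, so 34 mm above the bed. The hood's top is 140 mm above the table (green cheeks at y beyond +-75 mm: 145, black knobs on them: 177); it hangs over all the bed beyond this edge, so the plate can only slide in under it. Rollers start at x +104 mm. Axes as the cutter's.
- stud_front (a point): Centre of the end of the front stud: upright steel stud, 14 mm diameter, 10 mm above the bed, rim bevelled 2 mm; at x -65, y +40, z 80 mm in the cutter's frame. Axes as the cutter's.
- stud_rear (a point): Centre of the end of the rear stud, same size; at x +30, y -45, z 80 mm in the cutter's frame. Axes as the cutter's.
- feed_plate_mid (a point): Middle of the loose feed plate (half-way through its 6 mm, fence not counted): flat aluminium, 180 mm along its x, 120 along its y, 0.36 to 0.63 kg, starting flat on the table, fence up. Two 16.5 mm round through holes at x -65, y +40 and x +30, y -45 mm from here. Seated, this point is 73 mm above the table; resting on the stud ends, 83. It fits only with its x the cutter's way.
- fence_mid (a point): Middle of the strap guide fence, the straight bar standing on the feed plate and fixed to it, by which it is held: 100 mm along the plate's x, 14 mm thick along its y, 40 mm high above the plate's top. This point is at x -25, y -10, z +23 mm from the middle of the plate; the fence's top is 20 mm above this point. Axes as the plate's.
- hold_catch (a joint): Angle (rad) of the hold-down catch, a flat dark steel bar turning level on an upright pivot at the cutter's -y side. 0: at its stop, bar along the cutter's y, nose over the edge of the seated plate. Grows as it opens, the tail with the peg swinging to the cutter's -x; starts near 1.65, clear of the plate; at most 2.0. Stays where it is left; under 2 N at the peg moves it.
- catch_pivot (a point): Pivot of the catch, at the underside of its bar: x -40, y -90, z 77.5 mm in the cutter's frame. The bar is 18 mm wide, 6 mm thick (underside 1.5 mm above the seated plate's top), with 48 mm of nose one way and 61 mm of tail the other. Axes as the cutter's.
- catch_peg (a point): Mid-height of the upright black peg on the catch's tail, 52 mm from the pivot: 16 mm diameter, 38 mm high, its top 19 mm above this point, the bar's top 19 mm below it. At joint value q it is at x -40 - 52 sin q, y -90 - 52 cos q, z 102.5 mm in the cutter's frame.
- finish_tin: Bystander: tin, 72 mm diameter, 100 mm high, origin under its centre.
- rivet_jar: Bystander: jar with a dark lid, 68 mm diameter, 85 mm high, origin under its centre.
- maul: Bystander: white maul standing on its head, 72 mm diameter, 200 mm high, origin under its centre.
- screwdriver: Bystander: screwdriver 190 mm long lying on the table between the plate and the cutter, along its own x, under 40 mm high.
- wrench: Bystander: wrench 160 mm long lying flat on the table along its own x.
- spots_tray: Bystander: plywood tray with compartments, 160 x 110 x 35 mm, origin under its centre.
- tooling_slab: Bystander: stone slab 130 x 200 x 30 mm, origin under its centre.

How it is judged:
By the outcome, as a careful person would: the job done as asked, in the order asked, and still so for the second after the job is handed in, with the robot touching nothing.
It also fails if it takes over 64 s, if anything falls off the work surface, if the arm or the gripper's body presses on something with over 40 N, if the wrist force passes 120 N, or if a joint passes its speed limit or range.

### The arm

A 7-joint arm with a two-finger parallel gripper is mounted at the origin on the work surface. World frame = base frame: x ahead of the robot, y to its left, z up, the work surface at z = 0. Lengths are in m, angles in rad, forces in N, time in s.
With the tool pointing down it reaches from about 0.35 to 0.775 m from the base axis. Payload 3.1 kg.
Tool frame: the origin (TCP) lies at the very end of the fingers, on their centre line; the grasp point (between the pads) lies robot.grip_point_offset behind it (robot.grip_point_offset is the distance from the TCP to the grasp point, in m); z points along the fingers, y is the direction in which the jaws open and shut (so a half turn about z gives the same grasp; the last joint's range is limited). The gripper opens to 85 mm and grips with 20 to 120 N. Pads are 22 mm wide; open, the fingers measure 114 mm over their backs; the gripper's body (76 mm by 85 mm) begins 54 mm behind the grasp point. The pads swing forward as they close: fully open they stand 13 mm farther back than shut.
Start: joints at [1.211, 0.311, 0.014, 1.512, -0.004, 1.319, -0.027], TCP at [0.172, -0.522, 0.231] pointing down, gripper open.
Joint ranges: [-2.7, 2.7], [-0.3, 1.91], [-1.27, 1.3], [0.12, 2.57], [-1.44, 4.58], [0.2, 2.03], [-3.05, 3.05]. Speed limits (rad/s): [2.79, 2.79, 3.14, 3.14, 3.14, 3.14, 3.14].

### API

Orientations are given as a 3x3 rotation matrix whose columns are the frame's x, y, z axes.
In Python, from rig import robot, grab_frame, camera_params, finder gives the robot as it stands. The module is installed in compiled form; this text tells all that it offers.
- The arm moves only by the shell command python3 -m crank 'ROWS' [FORCE]. ROWS is text: rows parted by semicolons, each of 5 numbers parted by spaces: the shift along the tool's x, y, z in mm, then the turn about the tool's z in rad, then the finger opening in mm, from 0 to 85.4. A call has 1 to 5 rows; each row is the pose to reach, as a shift and turn from the pose commanded when the call began, along the tool's axes at that moment; what a row does not reach only later rows make up. A row lasts 1/10 s, in which the tool goes at most 50 mm and 8.59 degrees, less where a joint would pass 70% of its speed; a pose out of reach is approached as far as the arm can. A call with a gripper value outside its range is refused whole. The fingers move at their own pace and stop on an object; FORCE is the grip in N (left out, the last holds). Time passes only in rows, so rows that repeat a pose let the fingers close. It gives the time, the measured TCP pose, the force and the opening at its end, in the units of the state.
- robot.observe(): the state, without advancing time (a new reading comes with each control period).
- grab_frame(name): name is "scene" or "top" or "wrist"; returns the picture (420x560x3 uint8, red, green, blue); there is no depth.
- camera_params(name): a dict with "K" (3x3 intrinsics, pixels), "dist_coeffs" ([k1, k2, p1, p2, k3] as OpenCV has them; the pictures are not rectified), "rvec" (rotation vector, rad) and "tvec" (3), from world to camera coordinates, as OpenCV has them. Camera axes: x right, y down, z forward; pixel columns grow to the right and rows downward; lengths in m; the calibration is good to about 2 mm. A picture is of the moment at which its call begins: read the wrist's pose just before it. camera_params takes no time and is no camera call; for the wrist camera it gives the pose at the moment of the call.
- robot.close_job(): hands the job in, once; it reports no verdict.
Trained networks look in the newest picture that a camera, given by its name, has taken for a name from the list of things; names that differ only in an ending like _2 or _b are one class to them, and where a whole thing is asked for, a point or a joint stands for the part that bears it (a point fixed in the world has none). Each returns a list of dicts, best first, with "confidence" (0 to 1); they miss things now and then, are a little off and sometimes report something else, mostly with a low value. They report only what shows in the picture. A call takes as long as a camera call.
- finder.recognise(camera, target): "centre" ([row, column] in pixels, amid what is visible of it).
- finder.trace(camera, target): "region" (420x560 bool, what is visible of it) and "centre" ([row, column] in pixels, amid what is visible of it).
The state is a dict: "clock": time; "joint_pos": joint angles; "joint_velocities": joint speeds; "joint_torque": joint torques, N m; "tcp_pos": TCP position; "eef_rot": TCP orientation; "wrist_force": force on the tool from outside, world axes, zero at the start; "wrist_torque": the same for the moment, N m; "gripper_width": opening from 0.0 (shut) to 1.0 (fully open).
Only numpy, scipy, OpenCV 4.12 (cv2) and the standard library are available. Lean on these libraries where they do the work, as an engineer would, in place of code of your own. Each camera call takes 0.05 s, during which the arm holds its last target.

## Working session

There is one attempt and no reset: what is moved stays moved. The work goes in short steps, Python scripts to look and compute and a shell command to move; the robot and the scene stay as the last step left them, time stands still between calls to the robot, and variables do not carry over. Pictures are saved under pics/ and viewed, and the job is handed in when it is done.

```bash
mkdir -p pics; ls; python3 - <<'E'
from rig import robot, grab_frame, camera_params, finder
import cv2,numpy as np
s=robot.observe()
for k,v in s.items(): print(k,np.round(v,4).tolist())
print(robot.grip_point_offset)
for n in ("scene","top","wrist"):
    p=camera_params(n); print(n,{k:np.round(v,4).tolist() for k,v in p.items()})
    cv2.imwrite(f"pics/a_{n}.png",grab_frame(n)[:,:,::-1])
E
```

```text
pics
clock 0.0
joint_pos [1.2113, 0.3117, 0.014, 1.5131, -0.0045, 1.3192, -0.0272]
joint_velocities [-0.0002, 0.0011, 0.0018, 0.0013, 0.0009, 0.0001, 0.0003]
joint_torque [0.0001, -37.9909, 0.1462, -23.059, 0.0123, 0.0137, 0.0]
tcp_pos [0.1717, -0.5217, 0.2302]
eef_rot [[0.9499, 0.3125, -0.0008], [0.3125, -0.9499, 0.0022], [-0.0, -0.0024, -1.0]]
wrist_force [-0.0977, 0.2055, 0.2586]
wrist_torque [-0.0017, 0.0255, -0.0391]
gripper_width 1.0016
0.0187
scene {'K': [[432.5465, 0.0, 279.4251], [0.0, 432.5465, 202.7385], [0.0, 0.0, 1.0]], 'dist_coeffs': [0.0136, 0.0, 0.0, 0.0, 0.0], 'rvec': [2.1575, 0.6259, -0.3333], 'tvec': [-0.4574, -0.1993, 1.4425]}
top {'K': [[446.384, 0.0, 277.9209], [0.0, 446.384, 206.7429], [0.0, 0.0, 1.0]], 'dist_coeffs': [-0.0331, 0.0, 0.0, 0.0, 0.0], 'rvec': [2.1621, -2.2217, 0.074], 'tvec': [-0.1357, 0.6245, 1.3671]}
wrist {'K': [[306.1555, 0.0, 277.4632], [0.0, 306.1555, 214.5587], [0.0, 0.0, 1.0]], 'dist_coeffs': [-0.0414, 0.0, 0.0, 0.0, 0.0], 'rvec': [-2.3329, 1.6874, 0.2691], 'tvec': [-0.5478, -0.0405, 0.3808]}
```

View pics/a_scene.png

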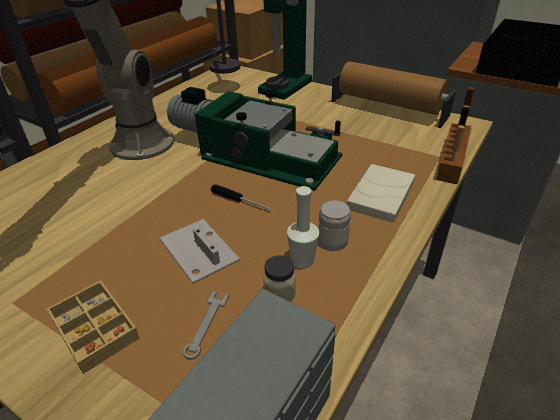

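View pics/a_top.png

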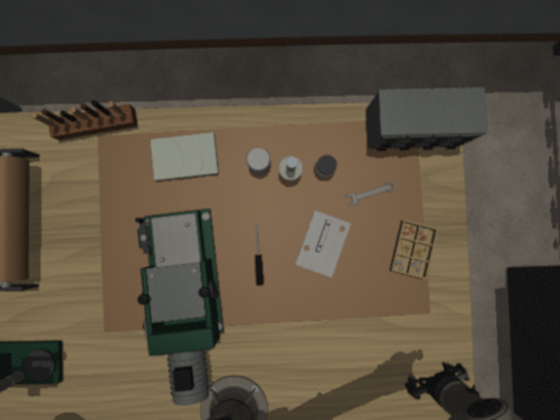

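View pics/a_wrist.png

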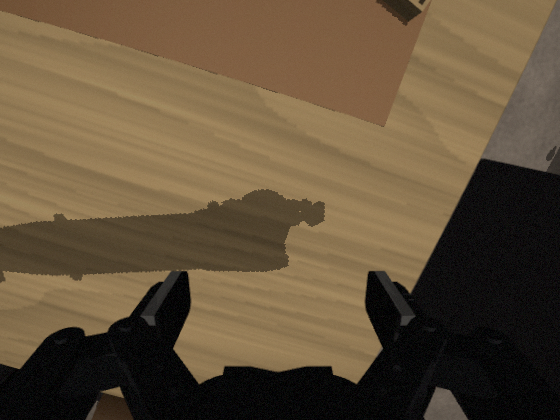

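```bash
cat > h.py <<'E'
from rig import robot, grab_frame, camera_params, finder
import cv2,numpy as np
def proj(n,P,cp=None):
    p=cp or camera_params(n)
    return cv2.projectPoints(np.asarray(P,float).reshape(-1,3),np.array(p["rvec"]),np.array(p["tvec"]),np.array(p["K"]),np.array(p["dist_coeffs"]))[0][:,0]
def ray(n,uv,z,cp=None):
    p=cp or camera_params(n); R,_=cv2.Rodrigues(np.array(p["rvec"])); t=np.array(p["tvec"]).ravel()
    xy=cv2.undistortPoints(np.asarray(uv,float).reshape(-1,1,2),np.array(p["K"]),np.array(p["dist_coeffs"]))[:,0]
    d=np.c_[xy,np.ones(len(xy))]@R; c=-R.T@t
    return c+d*((z-c[2])/d[:,2])[:,None]
def crop(img,r0,r1,c0,c1,f,name):
    cv2.imwrite(name,cv2.resize(np.ascontiguousarray(img[r0:r1,c0:c1,::-1]),None,fx=f,fy=f,interpolation=cv2.INTER_CUBIC))
E
python3 - <<'E'
from h import *
out={}
for n in ("top","scene"):
    im=grab_frame(n); np.save(f"pics/{n}.npy",im)
    for t in ("feed_plate_mid","fence_mid","cutter","hold_catch","catch_peg","screwdriver","maul","finish_tin","rivet_jar"):
        r=finder.trace(n,t)
        for k in r[:2]:
            m=k["region"]; print(n,t,round(k["confidence"],2),np.round(k["centre"],1),m.sum(),cv2.boundingRect(m.astype(np.uint8)))
        if r: out[n+"_"+t]=r[0]["region"]
np.savez("pics/masks.npz",**out)
im=np.load("pics/top.npy"); crop(im,195,365,130,230,3.5,"pics/b_cut.png"); crop(im,200,285,285,360,7,"pics/b_plate.png")
im=np.load("pics/scene.npy"); crop(im,80,200,160,360,4,"pics/b_scut.png")
E
```

```text
top feed_plate_mid 0.81 [243.7 322.2] 2229 (296, 210, 54, 67)
top fence_mid 0.68 [243.  319.6] 2214 (296, 211, 54, 66)
top cutter 0.94 [296.7 185.3] 12609 (135, 208, 90, 198)
top cutter 0.67 [234.1 144.8] 229 (136, 217, 13, 36)
top hold_catch 0.6 [236.7 142.7] 275 (135, 217, 15, 37)
top catch_peg 0.83 [233.4 141.1] 320 (135, 217, 16, 38)
top catch_peg 0.16 [295.5 180.7] 12539 (136, 209, 89, 197)
top screwdriver 0.7 [266.1 256.7] 302 (254, 225, 9, 60)
top screwdriver 0.24 [237.1 143.4] 264 (136, 217, 13, 37)
top maul 0.63 [167.6 289.7] 453 (279, 156, 23, 24)
top finish_tin 0.69 [158.7 259.7] 529 (246, 147, 25, 28)
top finish_tin 0.54 [242.2 322.6] 2308 (296, 210, 54, 67)
top rivet_jar 0.72 [166.2 325.4] 413 (313, 155, 24, 23)
scene feed_plate_mid 0.97 [251.1 200.1] 2812 (160, 219, 79, 64)
scene fence_mid 0.69 [248.9 198.9] 2684 (161, 221, 78, 62)
scene cutter 0.63 [138.3 257.9] 10658 (167, 87, 175, 103)
scene hold_catch 0.73 [130.8 325.1] 223 (306, 121, 35, 15)
scene catch_peg 0.68 [131.1 326.7] 278 (305, 120, 37, 17)
scene screwdriver 0.82 [191.7 227.7] 274 (211, 185, 32, 16)
scene screwdriver 0.36 [135.2 256.3] 10455 (168, 87, 174, 102)
scene maul 0.68 [232.7 303.7] 1650 (287, 187, 33, 81)
scene finish_tin 0.96 [224.  334.4] 1448 (318, 200, 33, 51)
scene finish_tin 0.4 [236.8 303.3] 1640 (287, 186, 32, 83)
scene rivet_jar 0.87 [279.5 278. ] 1245 (263, 255, 34, 47)
```

View pics/b_cut.png

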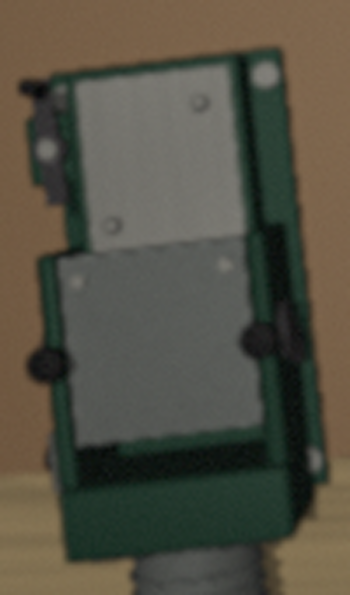

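View pics/b_plate.png

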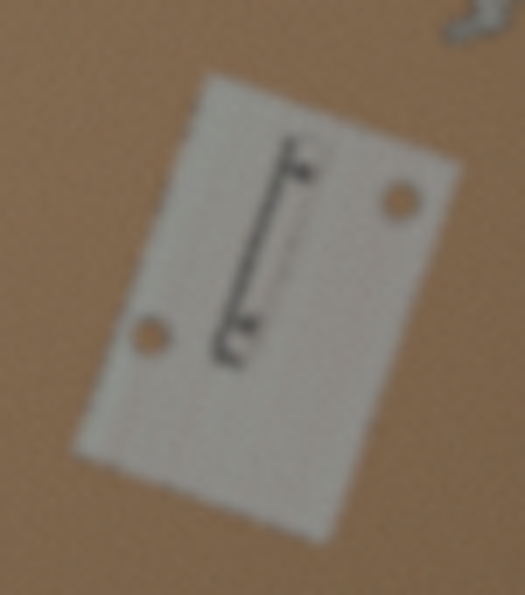

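View pics/b_scut.png

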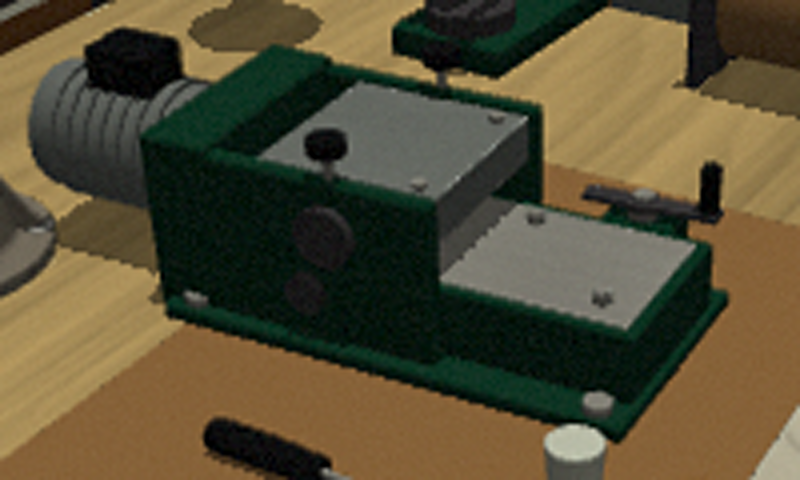

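```bash
cat >> h.py <<'E'
from scipy.optimize import least_squares
def T(pose,P,z=0):
    x,y,a=pose; P=np.asarray(P,float)/1000; c,s=np.cos(a),np.sin(a)
    return np.c_[x+c*P[:,0]-s*P[:,1], y+s*P[:,0]+c*P[:,1], P[:,2]]
def un(pts,f,c0,r0): 
    p=np.asarray(pts,float); return (p+.5)/f-.5+[c0,r0]
E
python3 - <<'E'
from h import *
# cutter
tp=un([(200,102.5),(112.5,226)],3.5,130,195); sc=un([(602,298),(536,216)],4,160,80)
S=[(-65,40,80),(30,-45,80)]
for nm,obs in (("top",[("top",tp)]),("scene",[("scene",sc)]),("both",[("top",tp),("scene",sc)])):
    r=least_squares(lambda p:np.concatenate([(proj(n,T(p,S))-o).ravel() for n,o in obs]),[.45,.12,3.1])
    print(nm,np.round(r.x,4),np.round(r.fun,2))
c=r.x
p=ray("top",un([(62,255),(245,237)],3.5,130,195),.104); print("hood dir",p, np.degrees(np.arctan2(*(p[1]-p[0])[1::-1])))
print("hood_edge at",T(c,[(50,0,104)]),"pivot px",proj("top",T(c,[(-40,-90,84)])),un([(46,149)],3.5,130,195))
# plate
tp=un([(207,72),(463,163),(326,545),(73,455)],7,285,200)
S=[(-90,-60,6),(-90,60,6),(90,60,6),(90,-60,6)]
r=least_squares(lambda p:(proj("top",T(p,S))-tp).ravel(),[.45,-.22,2.8]); print("plate",np.round(r.x,4),np.round(r.fun,2))
pl=r.x
im=np.load("pics/scene.npy").copy()
ms=np.load("pics/masks.npz"); m=ms["scene_feed_plate_mid"].astype(np.uint8)
def dr(n,im,f):
    cp=camera_params(n); big=cv2.resize(np.ascontiguousarray(im[:,:,::-1]),None,fx=f,fy=f,interpolation=cv2.INTER_CUBIC)
    def poly(P,col):
        q=((proj(n,P,cp)+.5)*f-.5); cv2.polylines(big,[np.int32(np.round(q*8))],True,col,1,cv2.LINE_AA,3)
    def circ(pose,x,y,z,rr,col): 
        a=np.linspace(0,6.28,24); poly(T(pose,np.c_[x+rr*np.cos(a),y+rr*np.sin(a),0*a+z]),col)
    poly(T(pl,S),(0,0,255)); circ(pl,-65,40,6,8.25,(0,255,0)); circ(pl,30,-45,6,8.25,(0,255,0))
    poly(T(pl,[(-75,-17,46),(25,-17,46),(25,-3,46),(-75,-3,46)]),(255,0,0))
    poly(T(c,[(-105,-75,70),(105,-75,70),(105,75,70),(-105,75,70)]),(0,0,255))
    circ(c,-65,40,80,7,(0,255,0));circ(c,30,-45,80,7,(0,255,0));poly(T(c,[(50,-75,104),(50,75,104)]),(255,255,0));circ(c,-40,-90,84,5,(0,255,255))
    return big
b=dr("scene",im,4); cv2.imwrite("pics/c1.png",b[320:800,640:1400]);cv2.imwrite("pics/c2.png",b[840:1180,600:1000])
b=dr("top",np.load("pics/top.npy"),4); cv2.imwrite("pics/c3.png",b[780:1340,520:1300-0][:, :400]);cv2.imwrite("pics/c4.png",b[800:1140,1140:1440])
E
```

```text
top [0.5047 0.1531 3.2346] [ 0.03 -0.04 -0.03  0.04]
scene [0.5095 0.1455 3.2192] [-0.01 -0.04  0.01  0.05]
both [0.5057 0.1516 3.2272] [ 0.69 -0.3   0.38 -0.41  0.09 -1.43 -0.14 -1.09]
hood dir [[0.44908007 0.23117328 0.104     ]
 [0.46002725 0.07903316 0.104     ]] -85.88439994658026
hood_edge at [[0.45589987 0.14734462 0.104     ]] pivot px [[144.40854599 236.92429856]] [[142.78571429 237.21428571]]
plate [ 0.5023 -0.2897  2.7691] [ 0.17  0.18 -0.37  0.11  0.17 -0.03  0.03 -0.25]
```

```bash
python3 -c "
import cv2,numpy as np
a=[cv2.imread(f'pics/c{i}.png') for i in (1,2,3,4)]
h=np.zeros((600,800,3),np.uint8);h[:480,:760]=a[0];cv2.imwrite('pics/d1.png',h)
h=np.zeros((600,800,3),np.uint8);h[:a[2].shape[0],:400]=a[2];h[:340,400:800]=a[1];h[340:600,400:700]=a[3][:260];cv2.imwrite('pics/d2.png',h)"
```

```text
(no output)
```

View pics/d1.png

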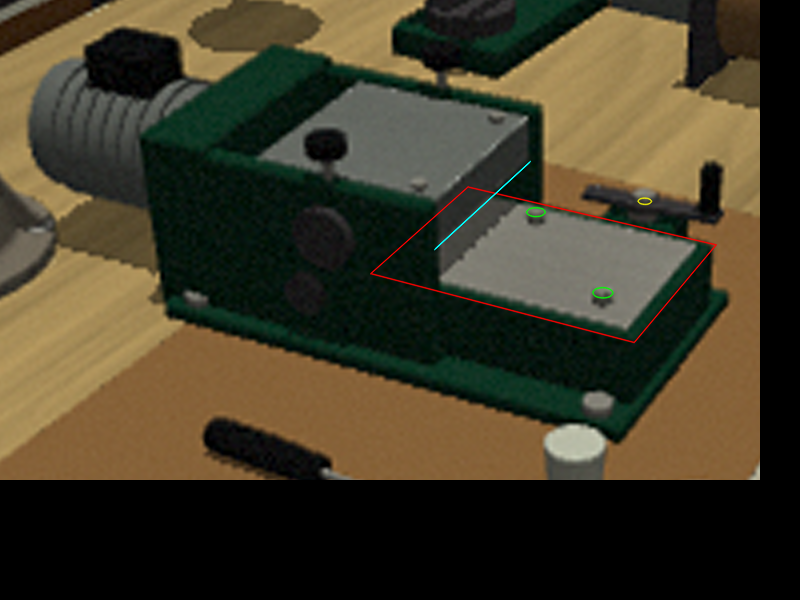

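View pics/d2.png

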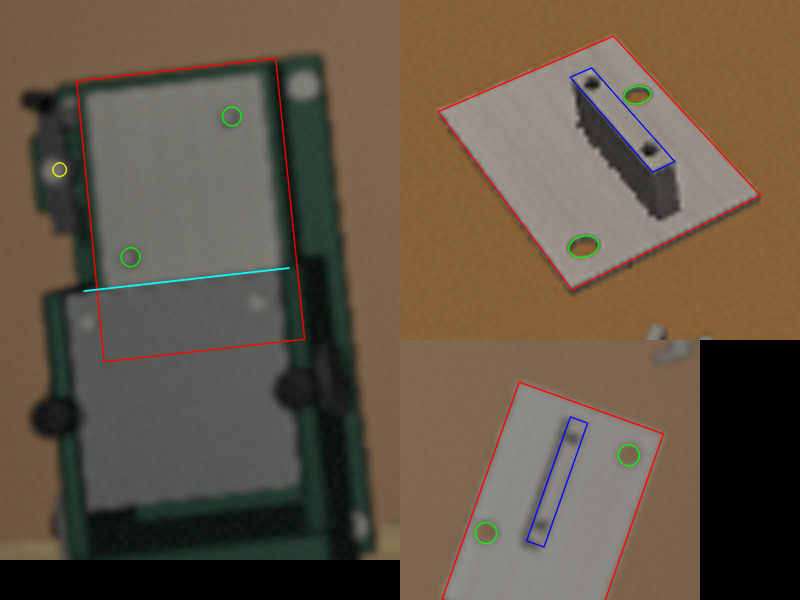

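```bash
cat >> h.py <<'E'
def togo(tx,ty,tz,yang,tx_=None):
    """shift mm along tool axes & turn for tool-y heading yang(deg)"""
    s=robot.observe(); R=np.array(s["eef_rot"]); d=R.T@(np.array([tx,ty,tz])-s["tcp_pos"])*1000
    cur=np.degrees(np.arctan2(R[1,1],R[0,1])); t=-np.radians((yang-cur+180)%360-180)
    print("shift",np.round(d,1),"turn",round(t,4),"cur",np.round(s["tcp_pos"],4),round(cur,2),"F",np.round(s["wrist_force"],1),"w",round(s["gripper_width"]*85.4,1),"t",round(s["clock"],2))
PL=[0.5023,-0.2897,2.7691]; CU=[0.5047,0.1531,3.2272]
E
python3 - <<'E'
from h import *
f=T(PL,[(-25,-10,29)])[0]; print(f,np.degrees(PL[2])+90-360)
togo(f[0],f[1],.2,np.degrees(PL[2])+90)
for t,uv,z in (("maul",(290,168),.1),("jar",(325,166),.085),("tin",(259,159),.1),("drv",(257,255),.02),("tray",(413,248),.035)): print(t,ray("top",[uv],z))
E
```

```text
[ 0.52922496 -0.28948423  0.029     ] -111.34225695032376
shift [ 412.2 -109.6   31.3] turn 0.6904 cur [ 0.1719 -0.5225  0.2313] -71.78 F [ 0.6  0.7 -0.6] w 85.4 t 1.15
maul [[ 0.72883792 -0.19082319  0.1       ]]
jar [[ 0.73434002 -0.29585518  0.085     ]]
tin [[ 0.75800828 -0.10025279  0.1       ]]
drv [[ 0.47311184 -0.08399904  0.02      ]]
tray [[ 0.48156521 -0.56352711  0.035     ]]
```

```bash
python3 -m crank '41 -11 0 0.07 85;82 -22 0 0.14 85;124 -33 0 0.21 85;165 -44 0 0.28 85;206 -55 0 0.345 85' 40; python3 - <<'E'
from h import *
f=T(PL,[(-25,-10,29)])[0]; togo(f[0],f[1],.2,np.degrees(PL[2])+90)
E
```

```text
clock: 1.65
tcp_pos: [0.3517, -0.4048, 0.2315]
eef_rot: [[1.0, -0.03, 0.0], [-0.03, -1.0, -0.0], [0.0, 0.0, -1.0]]
wrist_force: [0.6, -1.0, 0.0]
gripper_width: 0.993
shift [ 174.  -120.6   31.5] turn 0.3424 cur [ 0.3517 -0.4048  0.2315] -91.72 F [ 0.6 -1.   0. ] w 84.8 t 1.65
```

```bash
python3 -m crank '35 -24 0 0.07 85;70 -48 0 0.14 85;105 -72 0 0.21 85;140 -96 0 0.28 85;174 -120 0 0.342 85'; python3 - <<'E'
from h import *
f=T(PL,[(-25,-10,29)])[0]
im=grab_frame("wrist"); cp=camera_params("wrist"); 
togo(f[0],f[1],.2,np.degrees(PL[2])+90)
im2=np.ascontiguousarray(im[:,:,::-1])
cv2.imwrite("pics/e0.png",im2)
for P,col in (([(-90,-60,6),(-90,60,6),(90,60,6),(90,-60,6)],(0,0,255)),([(-75,-17,46),(25,-17,46),(25,-3,46),(-75,-3,46)],(255,0,0))):
    cv2.polylines(im2,[np.int32(proj("wrist",T(PL,P),cp))],True,col,1)
cv2.imwrite("pics/e1.png",im2)
E
```

```text
clock: 2.15
tcp_pos: [0.529, -0.2895, 0.2314]
eef_rot: [[0.932, -0.363, 0.0], [-0.363, -0.932, -0.0], [0.0, 0.0, -1.0]]
wrist_force: [0.9, -1.5, -1.1]
gripper_width: 0.997
shift [-3.9 10.8 30.6] turn 0.011 cur [ 0.5364 -0.281   0.2308] -110.71 F [7.5 3.9 0.7] w 85.4 t 2.2
```

View pics/e1.png

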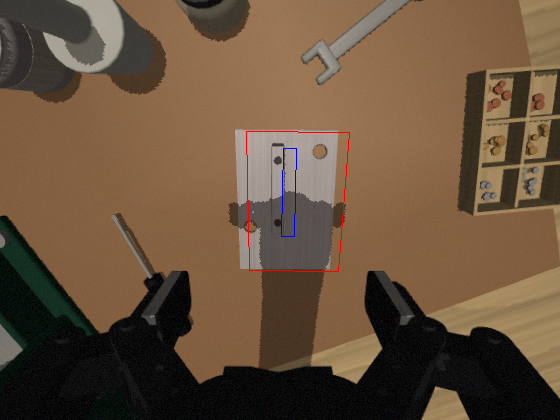

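```bash
cat >> h.py <<'E'
def look(name,overlays,rect=None):
    s=robot.observe(); cp=camera_params("wrist"); im=grab_frame("wrist"); np.save("pics/w.npy",im)
    import json; json.dump({k:np.array(v).tolist() for k,v in cp.items()},open("pics/w.json","w"))
    im2=cv2.resize(np.ascontiguousarray(im[:,:,::-1]),None,fx=1.4,fy=1.4,interpolation=cv2.INTER_CUBIC)
    for pose,P,col in overlays:
        cv2.polylines(im2,[np.int32(np.round((proj("wrist",T(pose,P),cp)+.5)*1.4*8-4))],True,col,1,cv2.LINE_AA,3)
    cv2.imwrite(name,im2)
def ci(x,y,z,r):
    a=np.linspace(0,2*np.pi,30); return np.c_[x+r*np.cos(a),y+r*np.sin(a),0*a+z]
PO=[(-90,-60,6),(-90,60,6),(90,60,6),(90,-60,6)];FE=[(-75,-17,46),(25,-17,46),(25,-3,46),(-75,-3,46)]
E
python3 -m crank '0 0 0 0 85;0 0 0 0 85;0 0 0 0 85'; python3 - <<'E'
from h import *
f=T(PL,[(-25,-10,29)])[0]
look("pics/e2.png",[(PL,PO,(0,0,255)),(PL,FE,(255,0,0)),(PL,ci(-65,40,6,8.25),(0,255,0)),(PL,ci(30,-45,6,8.25),(0,255,0))])
togo(f[0],f[1],.2,np.degrees(PL[2])+90)
E
```

```text
clock: 2.5
tcp_pos: [0.5262, -0.2925, 0.2313]
eef_rot: [[0.932, -0.363, -0.001], [-0.363, -0.932, -0.001], [-0.0, 0.001, -1.0]]
wrist_force: [-0.8, 0.0, -0.9]
gripper_width: 0.995
shift [ 1.8 -4.  31.4] turn 0.0002 cur [ 0.5262 -0.2925  0.2314] -111.33 F [ 0.2 -0.5 -0. ] w 85.3 t 2.55
```

View pics/e2.png

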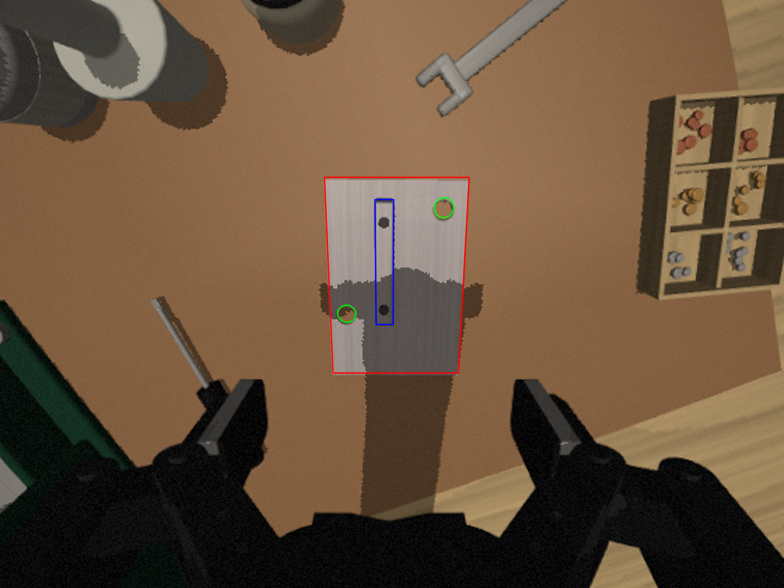

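```bash
python3 -m crank '1 -2 40 0 85;2 -4 80 0 85;2 -4 120 0 85;2 -4 150 0 85;2 -4 160 0 85'; python3 -m crank '0 0 0 0 85;0 0 0 0 85'; python3 - <<'E'
from h import *
f=T(PL,[(-25,-10,29)])[0]
togo(f[0],f[1],.0105,np.degrees(PL[2])+90)
E
```

```text
clock: 3.05
tcp_pos: [0.527, -0.2877, 0.0676]
eef_rot: [[0.932, -0.363, -0.007], [-0.363, -0.932, 0.003], [-0.008, -0.0, -1.0]]
wrist_force: [0.8, -0.1, -0.5]
gripper_width: 0.993
clock: 3.25
tcp_pos: [0.5318, -0.2889, 0.0732]
eef_rot: [[0.932, -0.362, 0.003], [-0.362, -0.932, -0.002], [0.003, 0.001, -1.0]]
wrist_force: [0.1, -0.5, -0.0]
gripper_width: 0.993
shift [-2.4  1.5 62.6] turn 0.0023 cur [ 0.5318 -0.2889  0.0732] -111.21 F [ 0.1 -0.5 -0. ] w 84.8 t 3.25
```

```bash
python3 -m crank '0 0 10 0 85;0 0 25 0 85;0 0 40 0 85;0 0 45 0 85;0 0 45 0 85'; python3 -m crank '0 0 0 0 85;0 0 0 0 85'; python3 - <<'E'
from h import *
f=T(PL,[(-25,-10,29)])[0]
togo(f[0],f[1],.0105,np.degrees(PL[2])+90)
E
```

```text
clock: 3.75
tcp_pos: [0.5302, -0.2873, 0.0253]
eef_rot: [[0.933, -0.361, -0.002], [-0.361, -0.933, 0.001], [-0.002, -0.0, -1.0]]
wrist_force: [-0.2, -0.1, -0.5]
gripper_width: 0.997
clock: 3.95
tcp_pos: [0.5316, -0.2879, 0.0271]
eef_rot: [[0.933, -0.361, 0.002], [-0.361, -0.933, -0.001], [0.002, 0.0, -1.0]]
wrist_force: [0.5, 0.5, 1.1]
gripper_width: 0.994
shift [-1.7  2.3 16.6] turn 0.0035 cur [ 0.5316 -0.2879  0.0271] -111.14 F [0.5 0.5 1.1] w 84.9 t 3.95
```

```bash
python3 -m crank '-1 1 5 0.003 85;-2 2 12 0.003 85;-2 2 16 0.003 85;-2 2 16 0.003 85;-2 2 16 0.003 60'; python3 -m crank '0 0 0 0 30;0 0 0 0 20;0 0 0 0 10;0 0 0 0 5;0 0 0 0 0' 60;  python3 -m crank '0 0 0 0 0;0 0 0 0 0;0 0 0 0 0';python3 - <<'E'
from h import *
f=T(PL,[(-25,-10,29)])[0]
togo(f[0],f[1],.0105,np.degrees(PL[2])+90)
E
```

```text
clock: 4.45
tcp_pos: [0.5282, -0.2886, 0.01]
eef_rot: [[0.932, -0.364, -0.0], [-0.364, -0.932, 0.0], [-0.001, -0.0, -1.0]]
wrist_force: [0.1, -0.0, -0.0]
gripper_width: 0.852
clock: 4.95
tcp_pos: [0.5285, -0.289, 0.0106]
eef_rot: [[0.932, -0.364, 0.0], [-0.364, -0.932, -0.0], [0.001, 0.0, -1.0]]
wrist_force: [-1.3, -0.9, 1.2]
gripper_width: 0.154
clock: 5.25
tcp_pos: [0.5285, -0.289, 0.0106]
eef_rot: [[0.932, -0.364, 0.001], [-0.364, -0.932, -0.001], [0.001, 0.0, -1.0]]
wrist_force: [-0.4, -0.2, 2.5]
gripper_width: 0.153
shift [0.9 0.2 0.1] turn 0.0002 cur [ 0.5285 -0.289   0.0106] -111.33 F [-0.4 -0.2  2.5] w 13.1 t 5.25
```

```bash
python3 -m crank '0 0 -3 0 0;0 0 -10 0 0;0 0 -25 0 0;0 0 -50 0 0;0 0 -80 0 0' 100;  python3 -m crank '0 0 -40 0 0;0 0 -80 0 0;0 0 -120 0 0;0 0 -150 0 0;0 0 -160 0 0';python3 -m crank '0 0 0 0 0;0 0 0 0 0';python3 - <<'E'
from h import *
s=robot.observe();cp=camera_params("wrist");R,_=cv2.Rodrigues(np.array(cp["rvec"]));c=-R.T@np.array(cp["tvec"]).ravel()
Rt=np.array(s["eef_rot"]);print("cam in tool",Rt.T@(c-s["tcp_pos"]),"\n",np.round(Rt.T@R.T,3))
look("pics/f1.png",[])
togo(0.5285,-.289,.25,-111.33)
E
```

```text
clock: 5.75
tcp_pos: [0.5272, -0.288, 0.0906]
eef_rot: [[0.932, -0.363, -0.003], [-0.363, -0.932, 0.001], [-0.003, -0.0, -1.0]]
wrist_force: [0.8, -0.1, -4.4]
gripper_width: 0.15
clock: 6.25
tcp_pos: [0.5301, -0.2894, 0.2557]
eef_rot: [[0.932, -0.363, 0.008], [-0.363, -0.932, -0.004], [0.009, 0.001, -1.0]]
wrist_force: [-0.1, -0.3, -3.0]
gripper_width: 0.15
clock: 6.45
tcp_pos: [0.5272, -0.2882, 0.2484]
eef_rot: [[0.932, -0.364, -0.003], [-0.364, -0.932, 0.002], [-0.004, -0.0, -1.0]]
wrist_force: [-0.3, 0.0, -3.7]
gripper_width: 0.152
cam in tool [ 0.07781238 -0.00021461 -0.14261955] 
 [[ 0.    -0.952 -0.307]
 [ 1.     0.    -0.001]
 [ 0.001 -0.307  0.952]]
shift [ 1.8  0.3 -2.3] turn 0.0002 cur [ 0.5269 -0.2881  0.2477] -111.32 F [-0.7  0.  -3.9] w 13.1 t 6.5
```

View pics/f1.png

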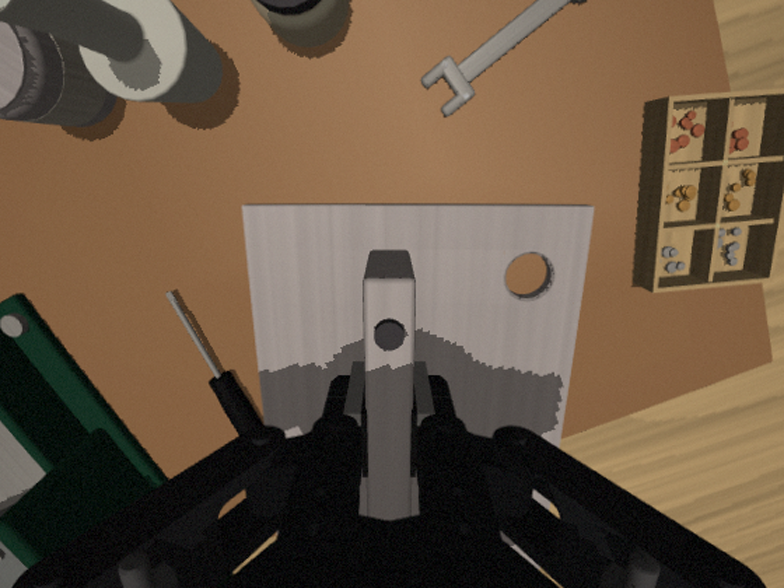

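```bash
python3 - <<'E'
from h import *
togo(0.38,.14,.27,np.degrees(CU[2])+90)
E
```

```text
shift [-292.6 -345.4  -20.7] turn -0.4577 cur [ 0.5269 -0.2881  0.2477] -111.32 F [-0.7  0.  -3.9] w 13.1 t 6.5
```

```bash
python3 -m crank '-12 -14 -5 -0.02 0;-32 -38 -10 -0.05 0;-59 -69 -15 -0.09 0;-85 -100 -20 -0.13 0;-111 -131 -20 -0.17 0'; python3 - <<'E'
from h import *
togo(0.38,.14,.27,np.degrees(CU[2])+90)
E
```

```text
clock: 7.0
tcp_pos: [0.4711, -0.1247, 0.2687]
eef_rot: [[0.98, -0.199, -0.003], [-0.199, -0.98, 0.001], [-0.003, -0.0, -1.0]]
wrist_force: [1.0, 0.2, -4.1]
gripper_width: 0.148
shift [-142.1 -241.2   -0.8] turn -0.2863 cur [ 0.4711 -0.1247  0.2687] -101.5 F [ 1.   0.2 -4.1] w 12.6 t 7.0
```

```bash
python3 -m crank '-22 -38 0 -0.05 0;-44 -75 0 -0.1 0;-66 -112 0 -0.14 0;-88 -149 0 -0.18 0;-107 -182 0 -0.22 0'; python3 - <<'E'
from h import *
togo(0.38,.14,.27,np.degrees(CU[2])+90)
E
```

```text
clock: 7.5
tcp_pos: [0.4018, 0.0753, 0.2684]
eef_rot: [[1.0, 0.021, -0.004], [0.021, -1.0, -0.0], [-0.004, 0.0, -1.0]]
wrist_force: [0.1, 0.9, -2.7]
gripper_width: 0.153
shift [-20.5 -65.1  -1.5] turn -0.0649 cur [0.4018 0.0753 0.2684] -88.81 F [ 0.1  0.9 -2.7] w 13.1 t 7.5
```

```bash
python3 -m crank '-8 -27 0 -0.025 0;-15 -45 0 -0.045 0;-19 -58 0 -0.06 0;-20 -64 0 -0.065 0;-20 -64 0 -0.065 0'; python3 -m crank '0 0 0 0 0;0 0 0 0 0;0 0 0 0 0;0 0 0 0 0;0 0 0 0 0'; python3 - <<'E'
from h import *
look("pics/g1.png",[])
togo(0.38,.14,.27,np.degrees(CU[2])+90)
E
```

```text
clock: 8.0
tcp_pos: [0.3833, 0.1368, 0.2699]
eef_rot: [[0.997, 0.083, -0.001], [0.083, -0.997, -0.0], [-0.001, 0.0, -1.0]]
wrist_force: [0.7, -0.7, -2.8]
gripper_width: 0.148
clock: 8.5
tcp_pos: [0.3832, 0.1368, 0.2703]
eef_rot: [[0.997, 0.082, 0.0], [0.082, -0.997, -0.0], [0.0, 0.0, -1.0]]
wrist_force: [-0.0, -0.0, -4.0]
gripper_width: 0.149
shift [-2.9 -3.3  0.3] turn -0.0031 cur [0.3831 0.1369 0.2703] -85.27 F [-0.7  0.2 -3.9] w 12.6 t 8.55
```

View pics/g1.png

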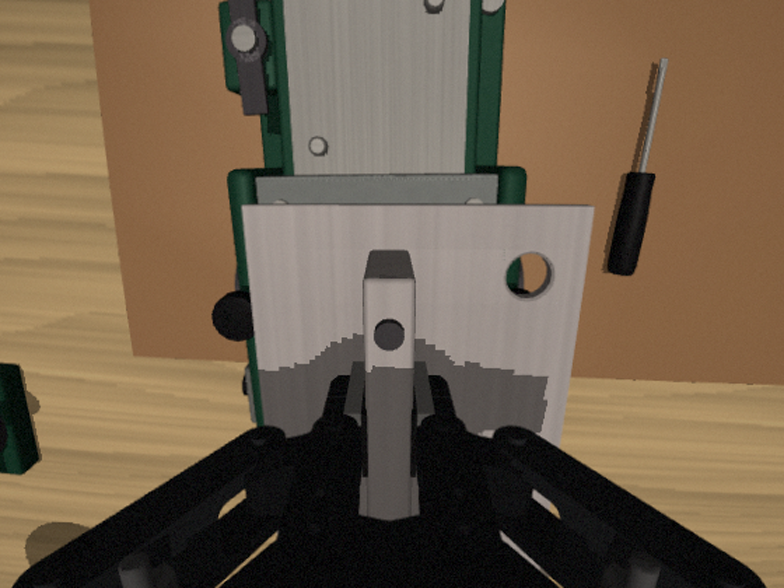

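```bash
python3 -m crank '8 0 0 0 0;16 0 0 0 0;22 0 0 0 0;22 0 0 0 0;22 0 0 0 0'; python3 -m crank '0 0 0 0 0;0 0 0 0 0;0 0 0 0 0'; python3 - <<'E'
from h import *
look("pics/g2.png",[])
im=np.load("pics/w.npy"); crop(im,0,150,150,380,3.4,"pics/g3.png")
togo(0.38,.14,.27,np.degrees(CU[2])+90)
E
```

```text
clock: 9.05
tcp_pos: [0.405, 0.139, 0.2701]
eef_rot: [[0.997, 0.083, -0.001], [0.083, -0.997, 0.0], [-0.001, -0.0, -1.0]]
wrist_force: [0.5, -0.3, -3.8]
gripper_width: 0.154
clock: 9.35
tcp_pos: [0.4048, 0.1389, 0.2703]
eef_rot: [[0.997, 0.083, 0.0], [0.083, -0.997, -0.0], [0.0, 0.0, -1.0]]
wrist_force: [-0.8, -0.3, -4.6]
gripper_width: 0.148
shift [-24.7  -3.2   0.4] turn -0.0026 cur [0.4049 0.1389 0.2704] -85.25 F [-0.8  0.8 -3.6] w 13.2 t 9.4
```

View pics/g3.png

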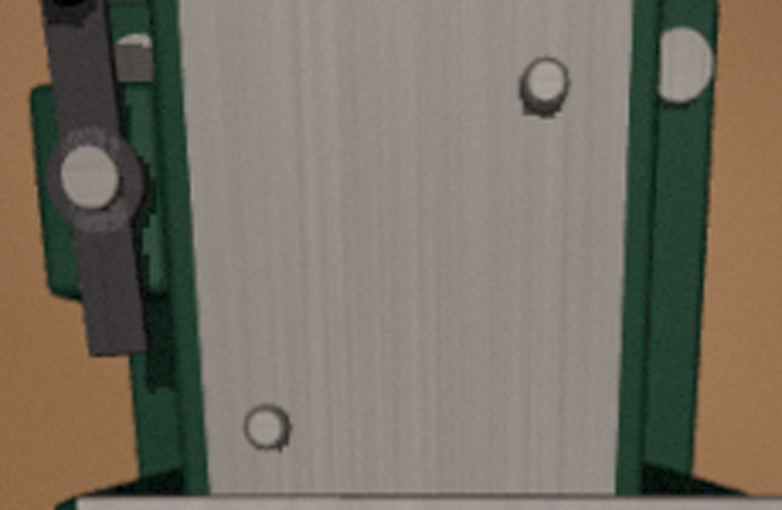

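```bash
python3 - <<'E'
from h import *
import json
cp=json.load(open("pics/w.json"))
im=np.load("pics/w.npy"); crop(im,130,270,160,440,2.8,"pics/g4.png")
o=un([(546.5,79.5),(266,427)],3.4,150,0)
S=[(-65,40,80),(30,-45,80)]
r=least_squares(lambda p:(proj("wrist",T(p,S),cp)-o).ravel(),[.45,.12,3.1]);print(r.x,r.fun)
P=ray("wrist",o,.08,cp);print(P,np.linalg.norm(P[0]-P[1]),"expect",np.hypot(95,85))
# plate
g=cv2.cvtColor(im,cv2.COLOR_RGB2GRAY)
E
```

```text
[0.50334273 0.1554616  3.23535163] [ 0.09278771 -0.09280229 -0.10005463  0.11517796]
[[0.57171387 0.12180307 0.08      ]
 [0.46938673 0.19735478 0.08      ]] 0.12719632032885803 expect 127.47548783981962
```

View pics/g4.png

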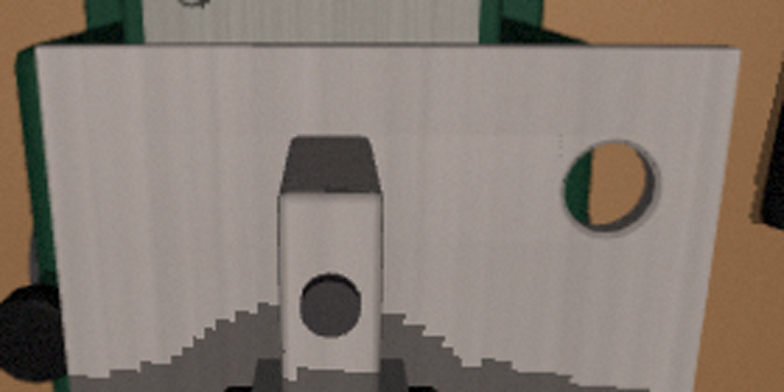

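```bash
python3 - <<'E'
from h import *
import json
cp=json.load(open("pics/w.json"))
o=un([(611,188),(37,45.5),(740,47),(280,193),(381,193)],2.8,160,130)
for zt in (264,265.7,267.5):
    S=[(-65,40,zt),(-90,-60,zt),(-90,60,zt),(-75,-17,zt+40),(-75,-3,zt+40)]
    r=least_squares(lambda p:(proj("wrist",T(p,S),cp)-o).ravel(),[.4,.12,3.2]);print(zt,r.x,np.abs(r.fun).max(),np.round(r.fun,1))
# predicted from grasp
s=robot.observe();R=np.array(s["eef_rot"])
# at grasp: tcp (.5285,-.289), heading -111.33 ; plate PL
a=np.radians(-111.33); X=np.array([-np.sin(a),np.cos(a)]);Y=np.array([np.cos(a),np.sin(a)])
d=np.array(PL[:2])-[.5285,-.289]; dl=np.array([d@X,d@Y]); 
a2=np.arctan2(R[1,1],R[0,1]);X=np.array([-np.sin(a2),np.cos(a2)]);Y=np.array([np.cos(a2),np.sin(a2)])
print("pred",s["tcp_pos"][:2]+dl[0]*X+dl[1]*Y, PL[2]+a2-a, "local",dl)
E
```

```text
264 [0.38001274 0.12713579 3.22597417] 1.2501361958158554 [-0.7  0.1  0.9  0.8 -0.9  0.3 -0.8 -0.6  1.3 -0.6]
265.7 [0.3803147  0.12732981 3.22525381] 1.3643649051618354 [ 0.1  0.4 -0.5  0.4  0.6  0.1 -1.4 -0.3  1.2 -0.3]
267.5 [0.38063452 0.12753589 3.22446468] 2.162895278389499 [ 1.1  0.8 -2.1 -0.1  2.2 -0.2 -2.   0.1  1.2  0.1]
pred [0.38166349 0.12674053] 3.224349801665262 local [-0.02415071  0.01018201]
```

```bash
cat >> h.py <<'E'
CU=[0.5033,0.1555,3.2354]
def goplate(x,y,z,dyaw=0):
    p=T(CU,[(x-24.8,y-9.9,z)])[0]; togo(*p,np.degrees(CU[2]+dyaw)+90+.04)
def where():
    s=robot.observe(); d=np.array(s["tcp_pos"][:2])-CU[:2]; c,k=np.cos(CU[2]),np.sin(CU[2])
    R=np.array(s["eef_rot"])
    print("plate@cutter",round((d[0]*c+d[1]*k)*1000+24.8,1),round((-d[0]*k+d[1]*c)*1000+9.9,1),"tcpz",round(s["tcp_pos"][2]*1000,1),"tilt",np.round(R[:2,2],4),"F",np.round(s["wrist_force"],1),"M",np.round(s["wrist_torque"],2),"t",round(s["clock"],2))
E
python3 - <<'E'
from h import *
goplate(-125,0,270); goplate(-125,0,98.6)
E
```

```text
shift [249.1 -19.9   0.4] turn -0.0115 cur [0.4049 0.1389 0.2704] -85.25 F [-0.8  0.8 -3.6] w 13.2 t 9.4
shift [249.1 -19.9 171.8] turn -0.0115 cur [0.4049 0.1389 0.2704] -85.25 F [-0.8  0.8 -3.6] w 13.2 t 9.4
```

```bash
python3 -m crank '20 -3 0 -0.004 0;55 -6 0 -0.008 0;95 -10 0 -0.0115 0;135 -13 0 -0.0115 0;170 -15 0 -0.0115 0';python3 -m crank '34 -1 0 0 0;58 -3 0 0 0;72 -4 10 0 0;79 -5 30 0 0;79 -5 60 0 0';python3 -m crank '0 0 30 0 0;0 0 55 0 0;0 0 70 0 0;0 0 75 0 0;0 0 75 0 0'; python3 -m crank '0 0 0 0 0;0 0 0 0 0;0 0 0 0 0'; python3 - <<'E'
from h import *
goplate(-125,0,98.6);where()
E
```

```text
clock: 9.9
tcp_pos: [0.5751, 0.1678, 0.2698]
eef_rot: [[0.996, 0.093, 0.0], [0.093, -0.996, -0.0], [0.0, 0.0, -1.0]]
wrist_force: [-0.3, -0.2, -2.2]
gripper_width: 0.152
clock: 10.4
tcp_pos: [0.6538, 0.1809, 0.2106]
eef_rot: [[0.996, 0.093, 0.004], [0.093, -0.996, 0.002], [0.004, -0.001, -1.0]]
wrist_force: [0.1, 0.6, -4.2]
gripper_width: 0.15
clock: 10.9
tcp_pos: [0.651, 0.1799, 0.1342]
eef_rot: [[0.996, 0.094, -0.002], [0.094, -0.996, -0.001], [-0.002, 0.001, -1.0]]
wrist_force: [-0.5, -0.7, -3.1]
gripper_width: 0.147
clock: 11.2
tcp_pos: [0.6521, 0.1806, 0.1366]
eef_rot: [[0.996, 0.094, 0.002], [0.094, -0.996, 0.001], [0.002, -0.0, -1.0]]
wrist_force: [-0.4, -0.5, -3.9]
gripper_width: 0.149
shift [-0.8  1.2 38. ] turn -0.0003 cur [0.6521 0.1806 0.1366] -84.6 F [-0.4 -0.5 -3.9] w 12.8 t 11.2
plate@cutter -125.7 -1.2 tcpz 136.6 tilt [0.0023 0.0007] F [-0.4 -0.5 -3.9] M [ 0.09 -0.06 -0.01] t 11.2
```

Check from the scene camera at this height.

```bash
python3 -m crank '0 1 15 0 0;1 1 28 0 0;1 1 36 0 0;1 1 38 0 0;1 1 38 0 0'; python3 -m crank '0 0 0 0 0;0 0 0 0 0;0 0 0 0 0'; python3 - <<'E'
from h import *
goplate(-125,0,98.6);where()
im=grab_frame("scene");crop(im,60,210,160,360,4,"pics/h1.png")
goplate(-60,0,98.6)
E
```

```text
clock: 11.7
tcp_pos: [0.6519, 0.1792, 0.0962]
eef_rot: [[0.996, 0.094, -0.002], [0.094, -0.996, -0.0], [-0.002, 0.0, -1.0]]
wrist_force: [0.6, 0.7, -3.2]
gripper_width: 0.15
clock: 12.0
tcp_pos: [0.6529, 0.1797, 0.098]
eef_rot: [[0.996, 0.094, 0.001], [0.094, -0.996, 0.0], [0.001, -0.0, -1.0]]
wrist_force: [-0.6, 0.3, -3.0]
gripper_width: 0.15
shift [-1.4  0.1 -0.6] turn -0.0001 cur [0.6529 0.1797 0.098 ] -84.59 F [-0.6  0.3 -3. ] w 12.8 t 12.0
plate@cutter -126.4 -0.1 tcpz 98.0 tilt [0.0012 0.0004] F [-0.6  0.3 -3. ] M [ 0.06 -0.1  -0.  ] t 12.0
shift [-66.3   0.   -0.8] turn -0.0001 cur [0.6528 0.1796 0.0979] -84.59 F [-0.4  0.3 -3.1] w 12.6 t 12.05
```

View pics/h1.png

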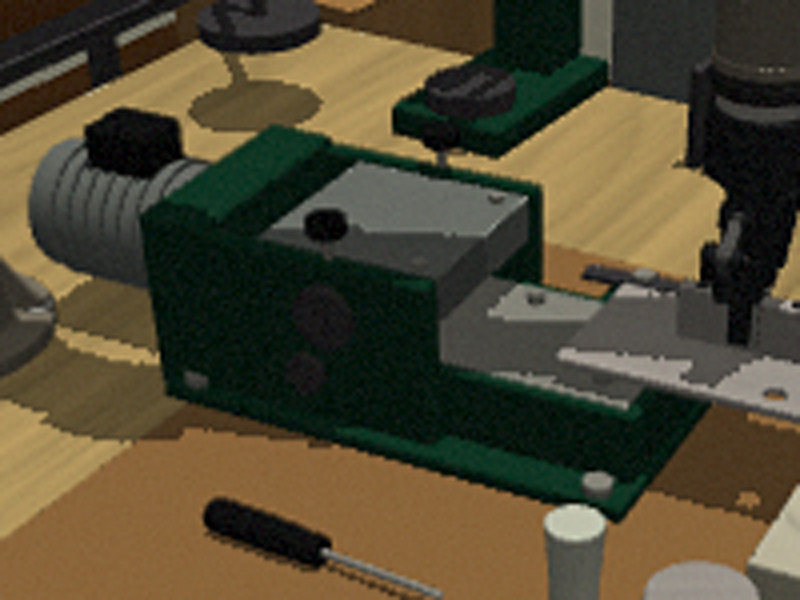

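```bash
python3 -m crank '-8 0 0 0 0;-24 0 0 0 0;-44 0 0 0 0;-58 0 0 0 0;-66 0 0 0 0'; python3 -m crank '0 0 0 0 0;0 0 0 0 0'; python3 - <<'E'
from h import *
where();goplate(-26,0,98.6)
E
```

```text
clock: 12.55
tcp_pos: [0.5848, 0.1733, 0.0975]
eef_rot: [[0.995, 0.095, -0.001], [0.095, -0.995, -0.0], [-0.001, 0.0, -1.0]]
wrist_force: [-0.1, -0.1, -3.3]
gripper_width: 0.149
clock: 12.75
tcp_pos: [0.5875, 0.1731, 0.0977]
eef_rot: [[0.996, 0.094, 0.002], [0.094, -0.996, 0.0], [0.002, 0.0, -1.0]]
wrist_force: [0.9, -0.0, -3.8]
gripper_width: 0.15
plate@cutter -60.6 0.2 tcpz 97.7 tilt [0.0015 0.0001] F [ 0.9 -0.  -3.8] M [ 0.05 -0.08  0.04] t 12.75
shift [-34.6  -0.2  -1. ] turn -0.0004 cur [0.5875 0.1731 0.0977] -84.61 F [ 0.9 -0.  -3.8] w 12.8 t 12.75
```

```bash
python3 -m crank '-8 0 0 0 0;-18 0 0 0 0;-28 0 0 0 0;-34 0 0 0 0;-34 0 0 0 0'; python3 -m crank '0 0 0 0 0;0 0 0 0 0;0 0 0 0 0;0 0 2 0 0;0 0 4 0 0'; python3 - <<'E'
from h import *
where();goplate(-26,0,90.6)
look("pics/i1.png",[(CU,ci(-65,40,80,7),(0,255,0)),(CU,ci(30,-45,80,7),(0,255,0))])
im=grab_frame("scene");crop(im,60,210,200,400,4,"pics/i2.png")
E
```

```text
clock: 13.25
tcp_pos: [0.5516, 0.1701, 0.0973]
eef_rot: [[0.995, 0.095, -0.001], [0.095, -0.995, -0.0], [-0.001, 0.0, -1.0]]
wrist_force: [0.1, 0.7, -3.7]
gripper_width: 0.151
clock: 13.75
tcp_pos: [0.5531, 0.17, 0.0931]
eef_rot: [[0.996, 0.094, 0.0], [0.094, -0.996, 0.0], [0.0, -0.0, -1.0]]
wrist_force: [-1.0, 0.1, -2.8]
gripper_width: 0.152
plate@cutter -26.1 0.1 tcpz 93.1 tilt [0.     0.0001] F [-1.   0.1 -2.8] M [ 0.03 -0.08  0.  ] t 13.75
shift [-0.1 -0.1  2.5] turn -0.0003 cur [0.5531 0.17   0.0931] -84.6 F [-1.   0.1 -2.8] w 12.9 t 13.75
```

View pics/i1.png

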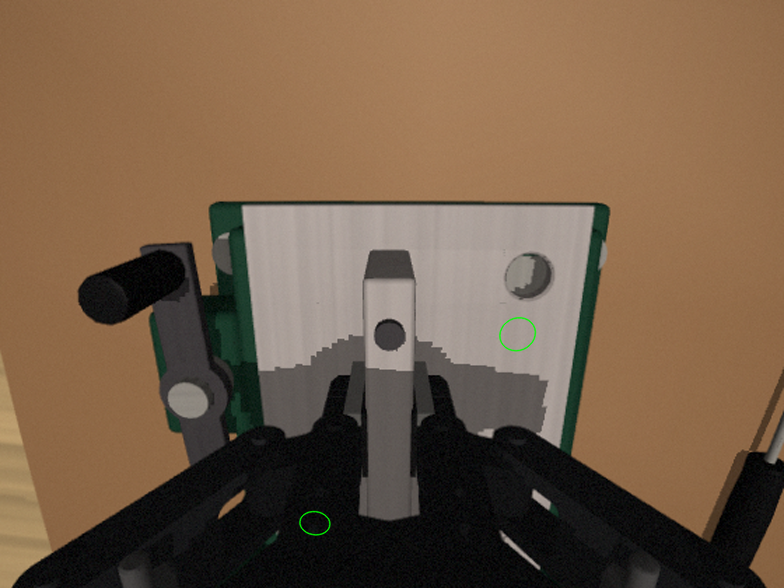

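View pics/i2.png

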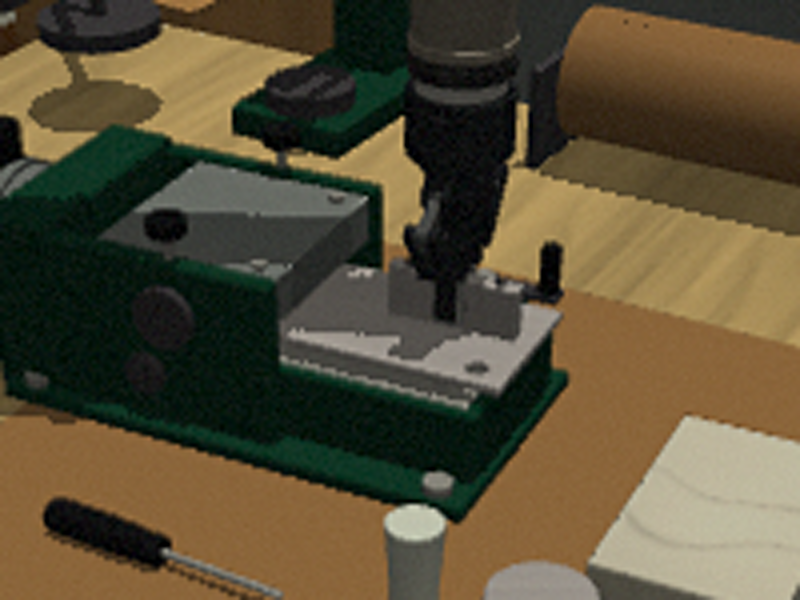

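```bash
python3 -m crank '0 0 0.6 0 0;0 0 1.2 0 0;0 0 1.8 0 0;0 0 2.3 0 0;0 0 2.3 0 0'; python3 - <<'E'
from h import *
where()
E
```

```text
clock: 14.35
tcp_pos: [0.5529, 0.1699, 0.0909]
eef_rot: [[0.996, 0.094, -0.0], [0.094, -0.996, -0.0], [-0.0, 0.0, -1.0]]
wrist_force: [0.3, 0.1, -4.9]
gripper_width: 0.15
plate@cutter -25.9 0.2 tcpz 90.9 tilt [-0.0001 -0.0001] F [ 0.3  0.1 -4.9] M [ 0.02 -0.04 -0.02] t 14.35
```

```bash
python3 -m crank '0 0 0.5 0 0;0 0 1 0 0;0 0 1 0 0;0 0 1 0 0'; python3 - <<'E'
from h import *
where()
E
```

```text
clock: 14.75
tcp_pos: [0.553, 0.17, 0.0906]
eef_rot: [[0.996, 0.094, 0.0], [0.094, -0.996, -0.0], [0.0, 0.0, -1.0]]
wrist_force: [-1.7, -0.0, 2.7]
gripper_width: 0.15
plate@cutter -26.1 0.1 tcpz 90.6 tilt [ 0.0005 -0.0001] F [-1.7 -0.   2.7] M [-0.2   0.39  0.  ] t 14.75
```

```bash
python3 -m crank '-2 0 0 0 0;-5 0 0 0 0;-9 0 0 0 0;-12 0 0 0 0;-14 0 0 0 0'; python3 -c "
from h import *
where()"; python3 -m crank '-2 0 0 0 0;-4 0 0 0 0;-5 0 0 0 0;-5 0 0 0 0';  python3 -c "
from h import *
where()"
```

```text
clock: 15.25
tcp_pos: [0.5397, 0.169, 0.0907]
eef_rot: [[0.996, 0.094, 0.002], [0.094, -0.996, 0.001], [0.003, -0.001, -1.0]]
wrist_force: [4.3, 0.4, 2.5]
gripper_width: 0.155
plate@cutter -12.7 -0.2 tcpz 90.7 tilt [0.0025 0.0008] F [4.3 0.4 2.5] M [ 0.21 -0.6   0.08] t 15.25
clock: 15.65
tcp_pos: [0.5346, 0.1685, 0.0906]
eef_rot: [[0.996, 0.094, 0.002], [0.094, -0.996, 0.0], [0.002, -0.0, -1.0]]
wrist_force: [3.7, 0.9, 3.8]
gripper_width: 0.151
plate@cutter -7.6 -0.1 tcpz 90.6 tilt [0.0017 0.0005] F [3.7 0.9 3.8] M [ 0.18 -0.77  0.  ] t 15.65
```

```bash
python3 -m crank '-1.5 0 0 0 0;-3 0 0 0 0;-4 0 0 0 0;-4 0 0 0 0'; python3 -c "
from h import *
where()"; python3 -m crank '-0.5 0 0.2 0 0;-1 0 0.4 0 0;-1.5 0 0.5 0 0;-1.5 0 0.5 0 0';  python3 -c "
from h import *
where()"
```

```text
clock: 16.05
tcp_pos: [0.5264, 0.1669, 0.0877]
eef_rot: [[0.995, 0.095, -0.008], [0.095, -0.996, -0.002], [-0.008, 0.002, -1.0]]
wrist_force: [-0.1, 0.0, -3.4]
gripper_width: 0.149
plate@cutter 0.8 0.7 tcpz 87.7 tilt [-0.0078 -0.0024] F [-0.1  0.  -3.4] M [ 0.13 -0.15  0.01] t 16.05
clock: 16.45
tcp_pos: [0.5278, 0.1675, 0.089]
eef_rot: [[0.996, 0.094, -0.002], [0.094, -0.996, -0.0], [-0.002, 0.0, -1.0]]
wrist_force: [0.1, 0.3, -3.3]
gripper_width: 0.15
plate@cutter -0.7 0.2 tcpz 89.0 tilt [-0.0016 -0.0005] F [ 0.1  0.3 -3.3] M [ 0.07 -0.06 -0.01] t 16.45
```

```bash
python3 -m crank '0 0 1 0 0;0 0 2 0 0;0 0 2 0 0;0 0 2 0 0'; python3 -c "
from h import *
where()"; python3 -m crank '0 0 1 0 0;0 0 2 0 0;0 0 2 0 0';  python3 -c "
from h import *
where()"
```

```text
clock: 16.85
tcp_pos: [0.5285, 0.1677, 0.0875]
eef_rot: [[0.996, 0.094, -0.0], [0.094, -0.996, -0.0], [-0.0, 0.0, -1.0]]
wrist_force: [0.0, -0.6, -2.8]
gripper_width: 0.15
plate@cutter -1.5 0.2 tcpz 87.5 tilt [-0.0001 -0.0001] F [ 0.  -0.6 -2.8] M [ 0.04 -0.04 -0.01] t 16.85
clock: 17.15
tcp_pos: [0.5284, 0.1676, 0.0853]
eef_rot: [[0.996, 0.094, -0.0], [0.094, -0.996, -0.0], [-0.0, 0.0, -1.0]]
wrist_force: [-0.6, -0.8, -3.7]
gripper_width: 0.15
plate@cutter -1.3 0.2 tcpz 85.3 tilt [-0.0004 -0.0002] F [-0.6 -0.8 -3.7] M [ 0.06 -0.07 -0.01] t 17.15
```

Descending freely with no side force; continue to the bed (TCP ≈ 80.6).

```bash
python3 -m crank '0 0 1 0 0;0 0 2 0 0;0 0 3 0 0;0 0 4 0 0;0 0 4 0 0'; python3 -c "
from h import *
where()"; python3 -m crank '0 0 0.5 0 0;0 0 1 0 0;0 0 1 0 0';  python3 -c "
from h import *
where()
look('pics/j1.png',[])
im=grab_frame('scene');crop(im,60,210,200,400,4,'pics/j2.png')"
```

```text
clock: 17.65
tcp_pos: [0.5284, 0.1676, 0.0812]
eef_rot: [[0.996, 0.094, -0.0], [0.094, -0.996, -0.0], [-0.0, 0.0, -1.0]]
wrist_force: [0.2, 0.3, -4.0]
gripper_width: 0.152
plate@cutter -1.3 0.2 tcpz 81.2 tilt [-0.0004 -0.0002] F [ 0.2  0.3 -4. ] M [ 0.02 -0.05 -0.03] t 17.65
clock: 17.95
tcp_pos: [0.5286, 0.1677, 0.0807]
eef_rot: [[0.996, 0.094, 0.0], [0.094, -0.996, 0.0], [0.0, 0.0, -1.0]]
wrist_force: [-0.3, 0.2, -2.1]
gripper_width: 0.155
plate@cutter -1.6 0.1 tcpz 80.7 tilt [0.0002 0.    ] F [-0.3  0.2 -2.1] M [-0.02  0.    0.  ] t 17.95
```

View pics/j1.png

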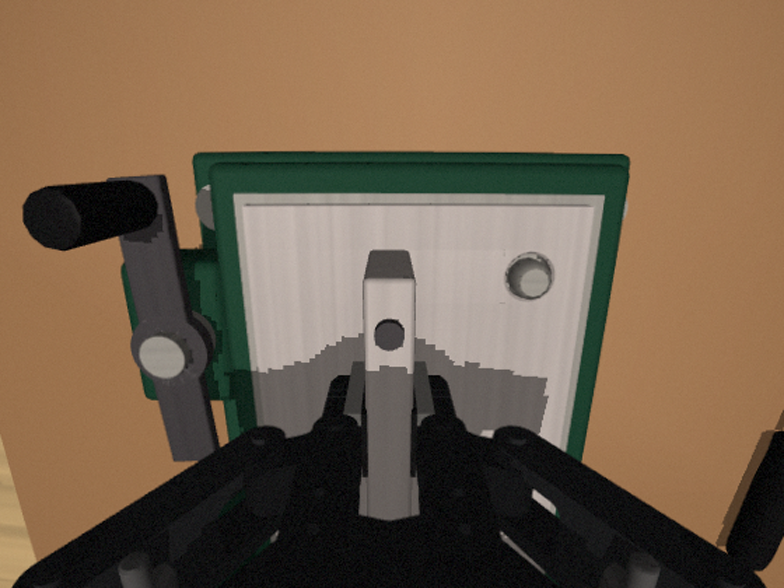

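View pics/j2.png

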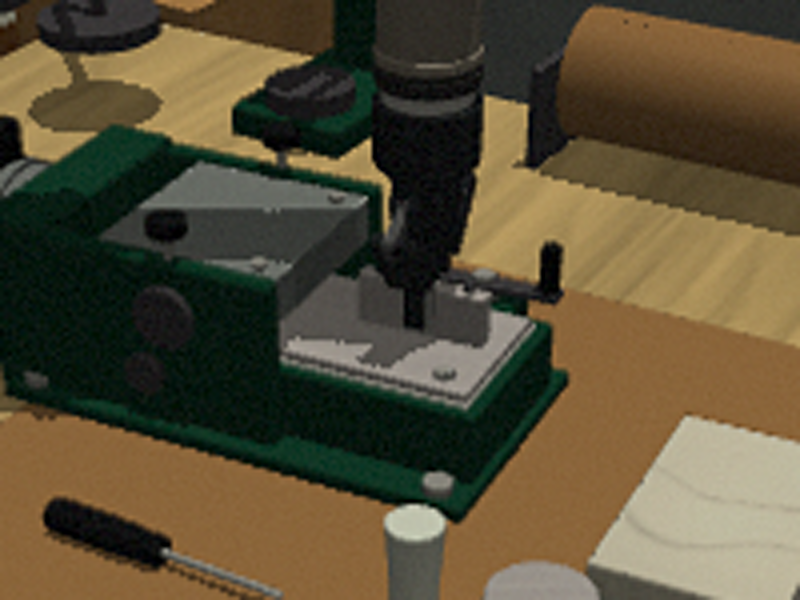

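```bash
python3 -m crank '0 0 0.4 0 0;0 0 0.6 0 0;0 0 0.6 0 0'; python3 -c "
from h import *
where()"; python3 -m crank '0 0 0 0 20;0 0 0 0 30;0 0 0 0 40;0 0 0 0 40;0 0 0 0 40';  python3 -c "
from h import *
where()"; python3 -m crank '0 0 -8 0 40;0 0 -25 0 40;0 0 -50 0 40;0 0 -80 0 40;0 0 -95 0 40';  python3 -c "
from h import *
where();togo(.5,.15,.2,-85)
look('pics/k1.png',[(CU,[(-90,-60,76),(-90,60,76),(90,60,76),(90,-60,76)],(0,0,255))])
im=grab_frame('scene');crop(im,60,210,200,400,4,'pics/k2.png')"
```

```text
clock: 18.35
tcp_pos: [0.5286, 0.1677, 0.0806]
eef_rot: [[0.996, 0.094, 0.0], [0.094, -0.996, -0.0], [0.0, 0.0, -1.0]]
wrist_force: [-1.5, -1.3, 3.8]
gripper_width: 0.149
plate@cutter -1.5 0.1 tcpz 80.6 tilt [ 0.0004 -0.0002] F [-1.5 -1.3  3.8] M [-0.22  0.56  0.  ] t 18.35
clock: 18.85
tcp_pos: [0.5286, 0.1678, 0.0798]
eef_rot: [[0.996, 0.094, 0.0], [0.094, -0.996, 0.0], [0.0, -0.0, -1.0]]
wrist_force: [-0.3, 0.6, 0.1]
gripper_width: 0.465
plate@cutter -1.5 0.0 tcpz 79.8 tilt [0.     0.0001] F [-0.3  0.6  0.1] M [ 0.03 -0.03  0.  ] t 18.85
clock: 19.35
tcp_pos: [0.5299, 0.1686, 0.1783]
eef_rot: [[0.996, 0.094, 0.005], [0.094, -0.996, 0.002], [0.005, -0.001, -1.0]]
wrist_force: [0.8, -0.5, 0.2]
gripper_width: 0.468
plate@cutter -2.9 -0.6 tcpz 178.3 tilt [0.0048 0.0017] F [ 0.8 -0.5  0.2] M [ 0.02 -0.   -0.01] t 19.35
shift [-31.5  15.6 -21.8] turn 0.0073 cur [0.5299 0.1686 0.1783] -84.58 F [ 0.8 -0.5  0.2] w 40.0 t 19.35
```

View pics/k1.png

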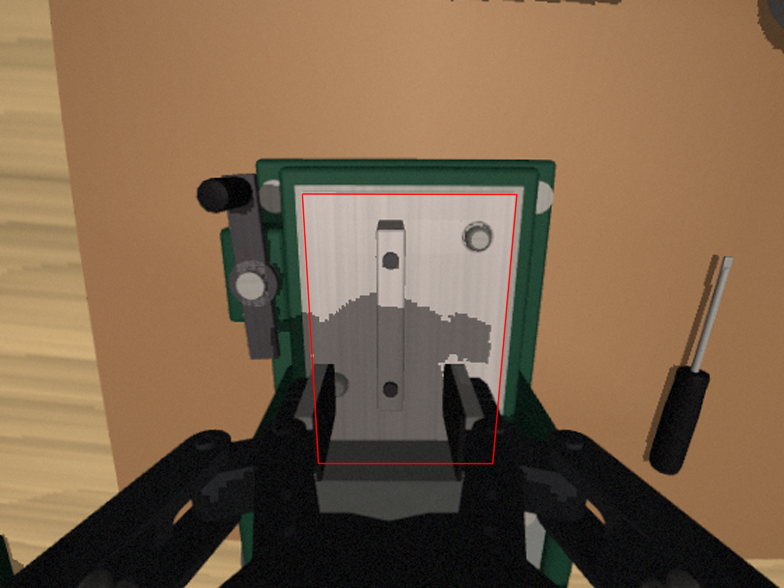

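View pics/k2.png

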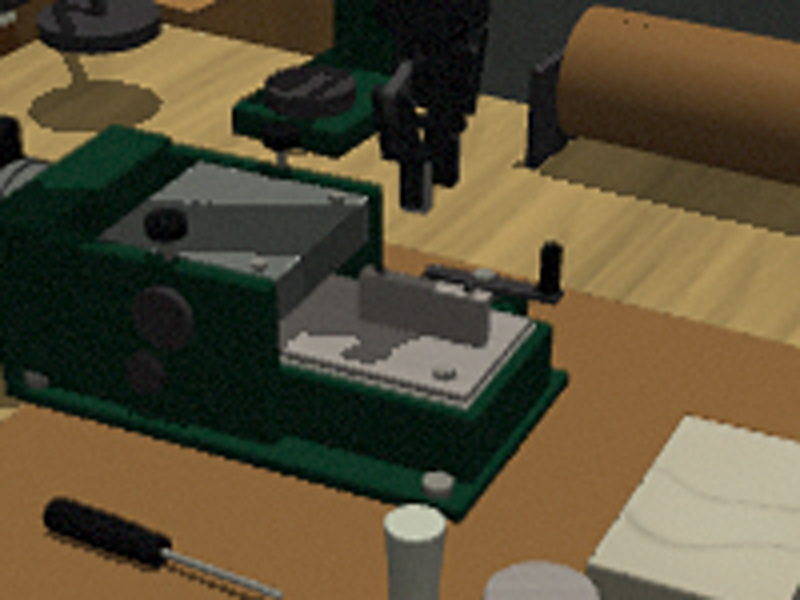

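```bash
python3 -m crank '0 0 0 0 40;0 0 0 0 40;0 0 0 0 40'; python3 - <<'E'
from h import *
q=1.65
look('pics/l1.png',[(CU,ci(-40-52*np.sin(q),-90-52*np.cos(q),121.5,8),(0,255,0)),(CU,ci(-40,-90,83.5,5),(0,0,255)),(CU,ci(-65,40,80,7),(0,0,255))])
im=np.load("pics/w.npy"); crop(im,100,300,120,380,3,"pics/l2.png")
where()
E
```

```text
clock: 19.75
tcp_pos: [0.5277, 0.1672, 0.1735]
eef_rot: [[0.996, 0.094, -0.003], [0.094, -0.996, -0.001], [-0.003, 0.001, -1.0]]
wrist_force: [-0.7, -0.6, 0.2]
gripper_width: 0.467
plate@cutter -0.7 0.3 tcpz 173.6 tilt [-0.0024 -0.0007] F [-0.1  0.5 -0.2] M [-0.01 -0.01 -0.01] t 19.8
```

View pics/l1.png

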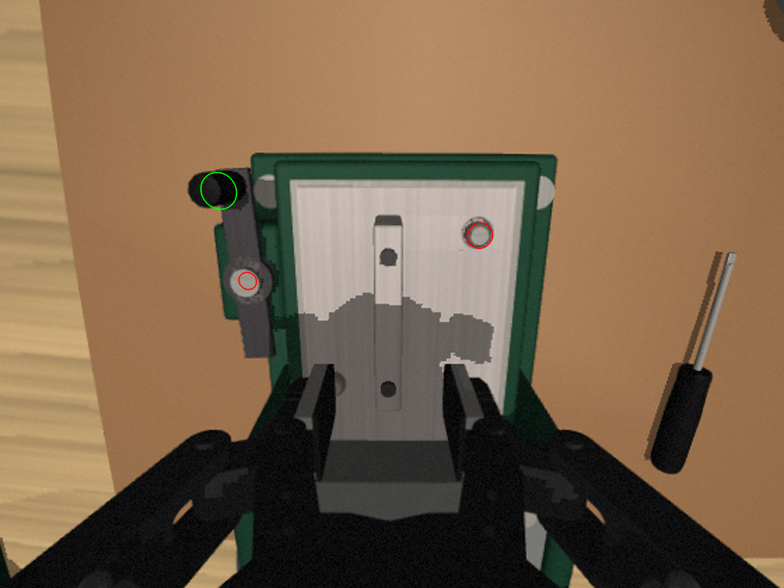

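View pics/l2.png

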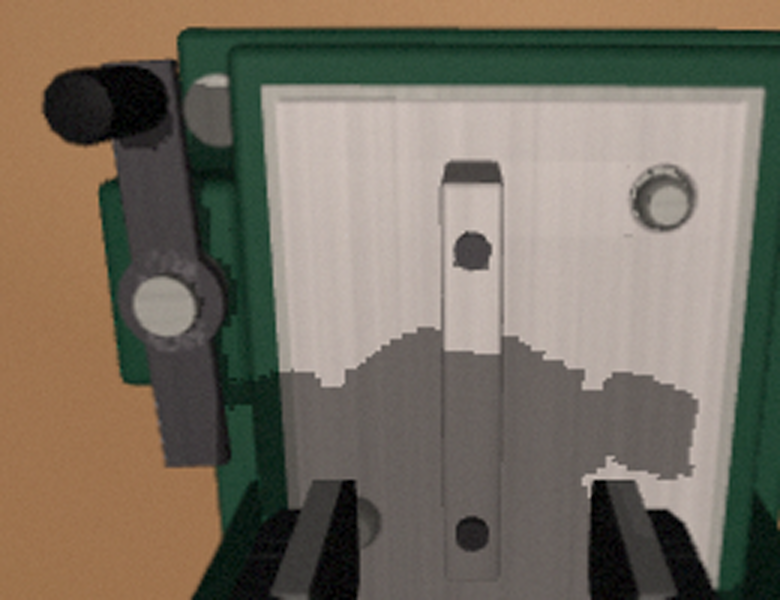

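```bash
python3 - <<'E'
from h import *
import json
cp=json.load(open("pics/w.json"))
def loc(p): 
    d=p[0,:2]-CU[:2]; c,k=np.cos(CU[2]),np.sin(CU[2]); return np.round([(d[0]*c+d[1]*k)*1000,(-d[0]*k+d[1]*c)*1000],1)
P=ray("wrist",un([(79,107)],3,120,100),.1215,cp); print(P,loc(P))
for z in(.0835,.09,.095): 
    v=ray("wrist",un([(165,305)],3,120,100),z,cp);print(z,loc(v))
v=ray("wrist",un([(664,203)],3,120,100),.08,cp);print("stud",loc(v))
togo(P[0,0],P[0,1],.165,-84.6)
E
```

```text
[[0.58655318 0.25571843 0.1215    ]] [-92.3 -92. ]
0.0835 [-39.1 -91.5]
0.09 [-40.9 -89.2]
0.095 [-42.3 -87.5]
stud [-65.5  38.9]
shift [ 66.9 -82.4   8.4] turn 0.0002 cur [0.5278 0.1674 0.1736] -84.59 F [-0.1  0.5 -0.2] w 39.9 t 19.8
```

```bash
python3 -m crank '10 -12 0 0 50;28 -35 0 0 50;48 -60 0 0 50;62 -76 2 0 50;67 -82 2 0 50';python3 -m crank '0 0 0 0 50;0 0 0 0 50;0 0 0 0 50'; python3 - <<'E'
from h import *
togo(.5866,.2557,.0905,-84.6); where()
look('pics/m1.png',[])
E
```

```text
clock: 20.3
tcp_pos: [0.5872, 0.258, 0.1714]
eef_rot: [[0.995, 0.097, -0.002], [0.097, -0.995, 0.001], [-0.002, -0.001, -1.0]]
wrist_force: [-0.5, -0.7, -0.4]
gripper_width: 0.585
clock: 20.6
tcp_pos: [0.5874, 0.254, 0.1729]
eef_rot: [[0.996, 0.093, -0.0], [0.093, -0.996, -0.001], [-0.0, 0.001, -1.0]]
wrist_force: [1.0, -0.5, 0.1]
gripper_width: 0.587
shift [-0.6 -1.9 82.4] turn -0.0015 cur [0.5874 0.254  0.1729] -84.68 F [ 1.  -0.5  0.1] w 50.1 t 20.6
plate@cutter -68.1 -80.3 tcpz 172.9 tilt [-0.0002 -0.0014] F [ 1.  -0.5  0.1] M [-0.06  0.01 -0.01] t 20.6
```

View pics/m1.png

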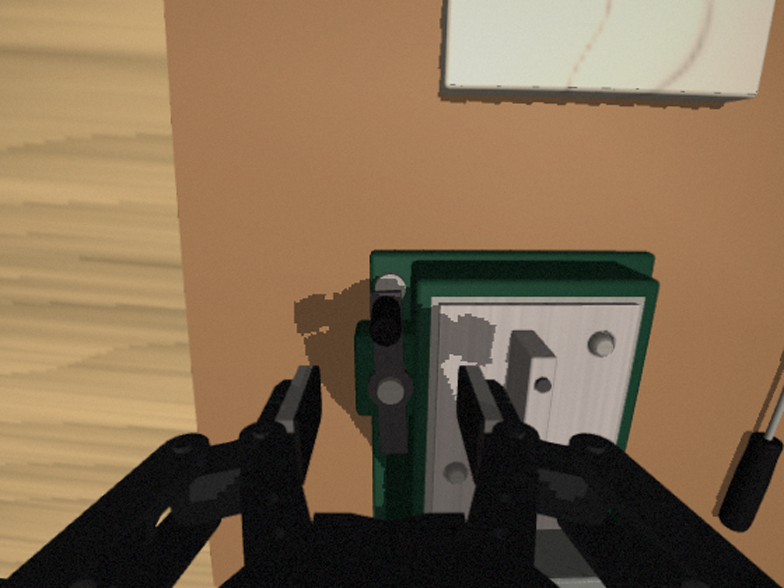

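```bash
python3 -m crank '0 -1 10 0 50;0 -1 30 0 50;0 -1 52 0 50;0 -1 70 0 50;0 -1 80 0 50';python3 -m crank '0 0 0 0 40;0 0 0 0 30;0 0 0 0 20;0 0 0 0 10;0 0 0 0 0' 25; python3 -m crank '0 0 0 0 0;0 0 0 0 0;0 0 0 0 0'; python3 - <<'E'
from h import *
togo(.5866,.2557,.0905,-84.6); where()
look('pics/m2.png',[])
E
```

```text
clock: 21.15
tcp_pos: [0.586, 0.2553, 0.0904]
eef_rot: [[0.996, 0.094, -0.003], [0.094, -0.996, -0.002], [-0.004, 0.002, -1.0]]
wrist_force: [-0.2, 0.4, 0.9]
gripper_width: 0.586
clock: 21.65
tcp_pos: [0.5883, 0.257, 0.0943]
eef_rot: [[0.996, 0.094, 0.003], [0.094, -0.996, 0.001], [0.003, -0.001, -1.0]]
wrist_force: [-0.3, -0.3, 3.0]
gripper_width: 0.175
clock: 21.95
tcp_pos: [0.5883, 0.257, 0.0942]
eef_rot: [[0.996, 0.094, 0.002], [0.094, -0.996, 0.001], [0.002, -0.001, -1.0]]
wrist_force: [0.5, -0.1, 6.0]
gripper_width: 0.177
shift [-1.9  1.1  3.7] turn -0.0001 cur [0.5883 0.257  0.0942] -84.6 F [ 0.5 -0.1  6. ] w 15.1 t 21.95
plate@cutter -69.4 -83.2 tcpz 94.2 tilt [0.0024 0.0008] F [ 0.5 -0.1  6. ] M [-0.2   0.    0.06] t 21.95
```

View pics/m2.png

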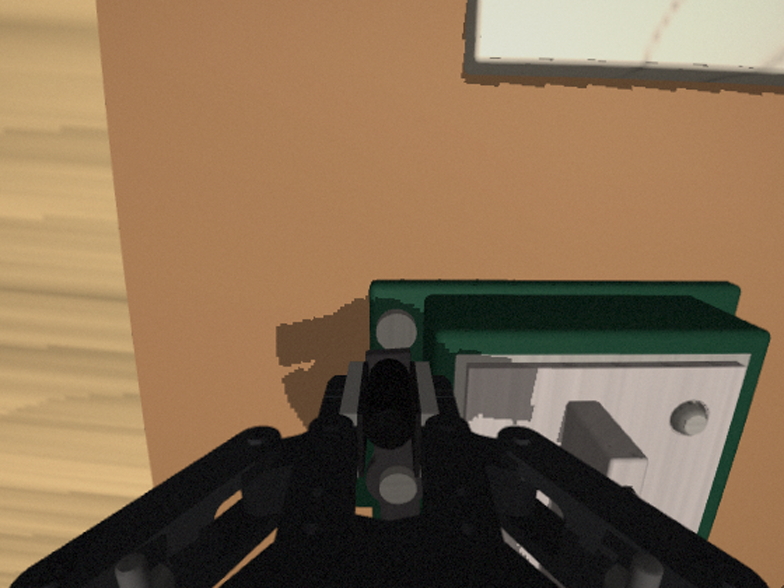

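```bash
python3 - <<'E'
from h import *
import cv2
# l2 camera pose: pose at l1 was saved then overwritten; rebuild from m2 pose via tool offset
s=robot.observe(); 
Rt=np.array([[.996,.094,-.0024],[.094,-.996,-.0007],[-.0025,.0005,-1]]);Rt[0:2,0]/=np.hypot(*Rt[0:2,0])
tcp=np.array([.5278,.1674,.1736])
M=np.array([[0,-.952,-.307],[1,0,-.001],[.001,-.307,.952]]); U,_,V=np.linalg.svd(M);M=U@V
U,_,V=np.linalg.svd(Rt);Rt=U@V
Rc=Rt@M; c=tcp+Rt@np.array([.0778,-.0002,-.1426])
cp=dict(camera_params("wrist"));cp["rvec"]=cv2.Rodrigues(Rc.T)[0];cp["tvec"]=-Rc.T@c
def loc(p): 
    d=p[:,:2]-CU[:2]; cc,k=np.cos(CU[2]),np.sin(CU[2]); return np.round(np.c_[d[:,0]*cc+d[:,1]*k,-d[:,0]*k+d[:,1]*cc]*1000,1)
# bar long edges at bar-top height: right edge & left edge & nose end
for nm,pts in (("tail end L,R",[(106,62),(177,62)]),("nose end L,R",[(166,466),(224,464)])):
    print(nm,loc(ray("wrist",un(pts,3,120,100),.0835,cp)))
E
```

```text
tail end L,R [[-100.7  -99.8]
 [-100.5  -82.2]]
nose end L,R [[  7.7 -95.9]
 [  7.  -79.5]]
```

```bash
python3 -m crank '-0.4 -5.2 0 0 0;-1.4 -10.3 0 0 0;-2.8 -15.3 0 0 0;-4.7 -20.1 0 0 0;-7.1 -24.7 0 0 0'; python3 -c "
from h import *
where()"
```

```text
clock: 22.5
tcp_pos: [0.5837, 0.277, 0.0943]
eef_rot: [[0.996, 0.091, 0.01], [0.091, -0.996, -0.003], [0.01, 0.004, -1.0]]
wrist_force: [7.7, -3.2, 2.4]
gripper_width: 0.176
plate@cutter -66.6 -103.5 tcpz 94.3 tilt [ 0.0103 -0.0032] F [ 7.7 -3.2  2.4] M [-0.62 -1.54  0.3 ] t 22.5
```

```bash
python3 -m crank '-2.9 -4.3 0 0 0;-6.1 -8.4 0 0 0;-9.8 -12.1 0 0 0;-13.8 -15.4 0 0 0;-18.1 -18.3 0 0 0' 20; python3 -c "
from h import *
where()"
```

```text
clock: 23.0
tcp_pos: [0.5626, 0.2943, 0.0942]
eef_rot: [[0.996, 0.092, 0.008], [0.092, -0.996, -0.003], [0.007, 0.003, -1.0]]
wrist_force: [3.6, -3.1, 4.7]
gripper_width: 0.172
plate@cutter -47.2 -122.8 tcpz 94.2 tilt [ 0.0077 -0.0025] F [ 3.6 -3.1  4.7] M [-0.56 -0.96  0.2 ] t 23.0
```

```bash
python3 -m crank '-4.6 -2.4 0 0 0;-9.4 -4.4 0 0 0;-14.4 -5.9 0 0 0;-19.5 -6.9 0 0 0;-24.7 -7.4 0 0 0'; python3 -c "
from h import *
where()"; python3 -m crank '-2 0 0 0 0;-3 0 0 0 0;-3 0 0 0 0'; python3 -c "
from h import *
where()
look('pics/n1.png',[])
im=grab_frame('scene');crop(im,60,210,200,400,4,'pics/n2.png')"
```

```text
clock: 23.5
tcp_pos: [0.5373, 0.3001, 0.0942]
eef_rot: [[0.996, 0.092, 0.008], [0.092, -0.996, -0.001], [0.008, 0.002, -1.0]]
wrist_force: [4.9, -3.0, 3.5]
gripper_width: 0.178
plate@cutter -22.6 -130.9 tcpz 94.2 tilt [ 0.0079 -0.0011] F [ 4.9 -3.   3.5] M [-0.47 -1.19  0.23] t 23.5
clock: 23.8
tcp_pos: [0.5337, 0.3001, 0.0941]
eef_rot: [[0.996, 0.093, 0.007], [0.093, -0.996, -0.001], [0.007, 0.002, -1.0]]
wrist_force: [4.7, -2.3, 3.9]
gripper_width: 0.177
plate@cutter -19.0 -131.2 tcpz 94.1 tilt [ 0.0068 -0.001 ] F [ 4.7 -2.3  3.9] M [-0.52 -0.96  0.2 ] t 23.8
```

View pics/n1.png

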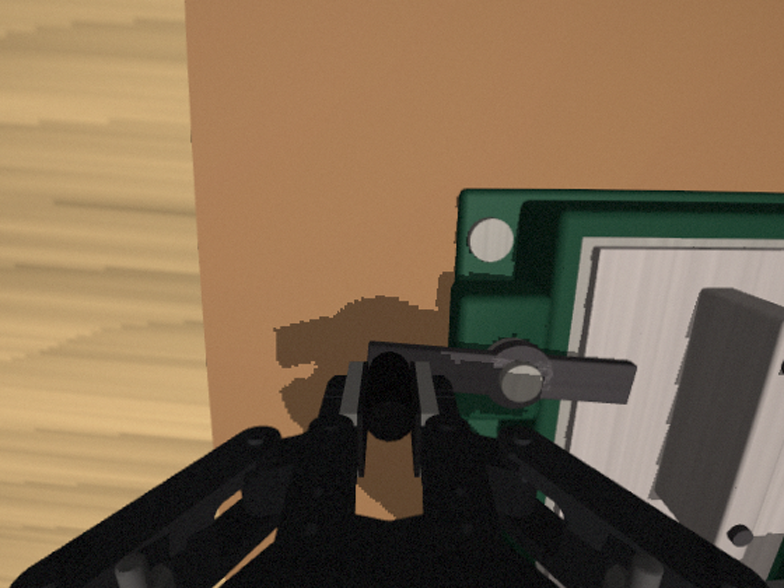

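View pics/n2.png

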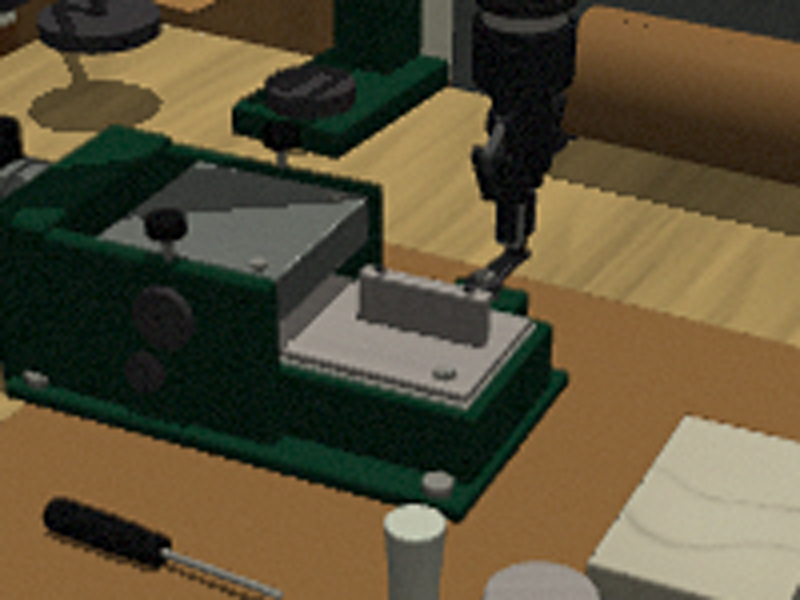

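```bash
python3 -m crank '-1 0 0 0 0;-2 0 0 0 0;-3 0 0 0 0;-3 0 0 0 0'; python3 -c "
from h import *
where()";  python3 -m crank '-1 0 0 0 0;-2 0 0 0 0;-2 0 0 0 0;-2 0 0 0 0';python3 -c "
from h import *
where()"
```

```text
clock: 24.3
tcp_pos: [0.5316, 0.3001, 0.0942]
eef_rot: [[0.996, 0.093, 0.008], [0.093, -0.996, -0.0], [0.008, 0.001, -1.0]]
wrist_force: [6.8, -1.7, 3.0]
gripper_width: 0.18
plate@cutter -16.9 -131.4 tcpz 94.2 tilt [ 0.0085 -0.0002] F [ 6.8 -1.7  3. ] M [-0.41 -1.26  0.36] t 24.3
clock: 24.7
tcp_pos: [0.5288, 0.2999, 0.0942]
eef_rot: [[0.996, 0.092, 0.007], [0.092, -0.996, -0.001], [0.007, 0.001, -1.0]]
wrist_force: [5.3, -2.0, 3.6]
gripper_width: 0.18
plate@cutter -14.2 -131.5 tcpz 94.2 tilt [ 0.0068 -0.0006] F [ 5.3 -2.   3.6] M [-0.47 -0.96  0.17] t 24.7
```

```bash
python3 -m crank '-1 0 0 0 0;-2 0 0 0 0;-3 0 0 0 0;-3 0 0 0 0';python3 -c "
from h import *
where()
look('pics/o1.png',[])"
```

```text
clock: 25.1
tcp_pos: [0.5286, 0.2999, 0.0942]
eef_rot: [[0.996, 0.092, 0.012], [0.092, -0.996, 0.001], [0.012, -0.0, -1.0]]
wrist_force: [10.1, -0.8, 0.1]
gripper_width: 0.177
plate@cutter -13.9 -131.5 tcpz 94.2 tilt [0.012  0.0013] F [10.1 -0.8  0.1] M [-0.18 -1.98  0.28] t 25.1
```

View pics/o1.png

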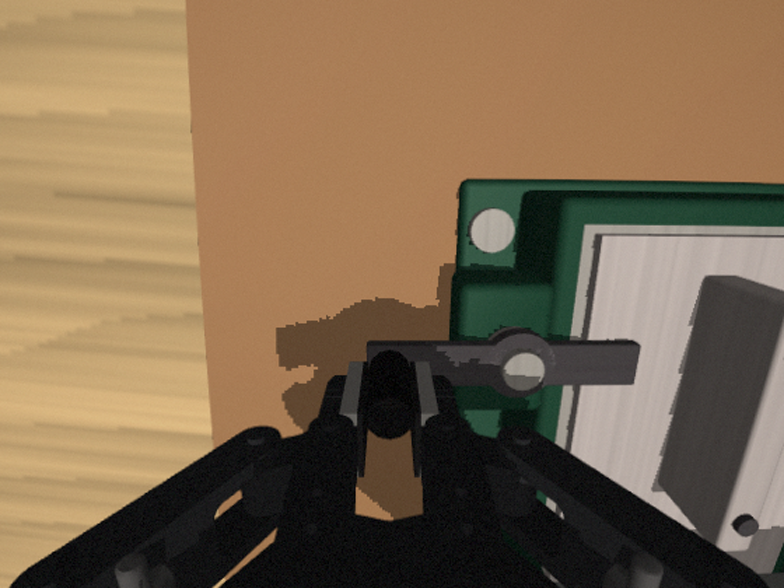

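```bash
python3 -m crank '-1 0 0 0 0;-1.5 0 0 0 0;-1.5 0 0 0 0';python3 -c "
from h import *
where()"; python3 -m crank '0 0 0 0 25;0 0 0 0 40;0 0 0 0 40;0 0 0 0 40;0 0 0 0 40'; python3 -m crank '0 0 -10 0 40;0 0 -30 0 40;0 0 -60 0 40;0 0 -95 0 40;0 0 -130 0 40'; python3 -m crank '-20 10 -10 0 40;-50 25 -20 0 40;-75 40 -30 0 40;-80 45 -30 0 40;-80 45 -30 0 40'; python3 -m crank '0 0 0 0 40;0 0 0 0 40;0 0 0 0 40'; python3 -c "
from h import *
where()
q=0
look('pics/p1.png',[(CU,ci(-40-52*np.sin(q),-90-52*np.cos(q),121.5,8),(0,255,0)),(CU,[(-90,-60,76),(-90,60,76),(90,60,76),(90,-60,76)],(0,0,255))])
im=grab_frame('scene');crop(im,60,210,200,400,4,'pics/p2.png')
im=grab_frame('top');cv2.imwrite('pics/p3.png',im[:,:,::-1])"
```

```text
clock: 25.45
tcp_pos: [0.5283, 0.2999, 0.0943]
eef_rot: [[0.996, 0.09, 0.014], [0.09, -0.996, 0.002], [0.014, -0.001, -1.0]]
wrist_force: [12.5, 0.3, -2.3]
gripper_width: 0.177
plate@cutter -13.6 -131.5 tcpz 94.3 tilt [0.014  0.0024] F [12.5  0.3 -2.3] M [-0.04 -2.42 -0.01] t 25.45
clock: 25.95
tcp_pos: [0.5199, 0.3012, 0.0926]
eef_rot: [[0.995, 0.095, -0.001], [0.095, -0.995, -0.0], [-0.001, 0.0, -1.0]]
wrist_force: [0.3, 0.3, -0.2]
gripper_width: 0.467
clock: 26.45
tcp_pos: [0.5202, 0.301, 0.2249]
eef_rot: [[0.996, 0.095, 0.0], [0.095, -0.996, 0.0], [0.0, -0.0, -1.0]]
wrist_force: [0.6, 0.6, 0.4]
gripper_width: 0.47
clock: 26.95
tcp_pos: [0.4452, 0.2481, 0.254]
eef_rot: [[0.996, 0.094, 0.002], [0.094, -0.996, -0.0], [0.002, 0.0, -1.0]]
wrist_force: [0.4, -0.8, -0.5]
gripper_width: 0.465
clock: 27.25
tcp_pos: [0.4455, 0.2491, 0.2523]
eef_rot: [[0.996, 0.095, -0.001], [0.095, -0.996, 0.0], [-0.001, -0.0, -1.0]]
wrist_force: [0.6, 0.8, -0.9]
gripper_width: 0.47
plate@cutter 73.6 -88.7 tcpz 252.3 tilt [-0.0012  0.0003] F [ 0.6  0.8 -0.9] M [0.01 0.02 0.  ] t 27.25
```

View pics/p1.png

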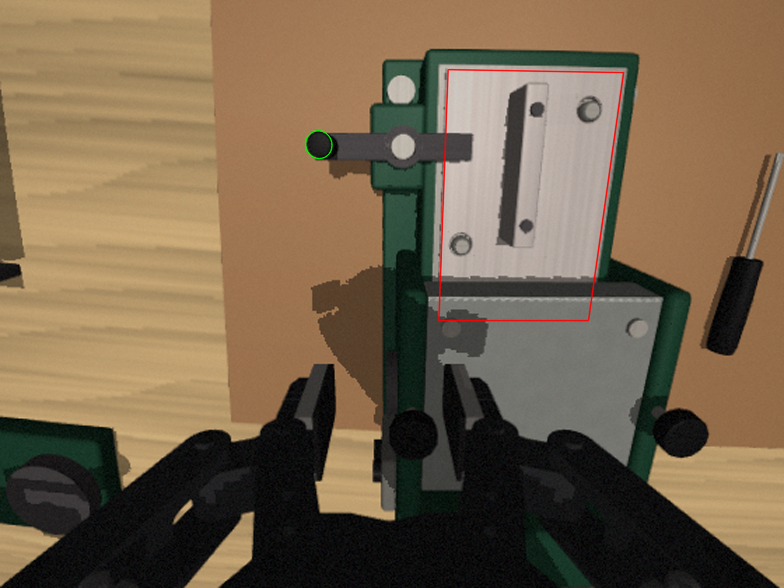

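View pics/p2.png

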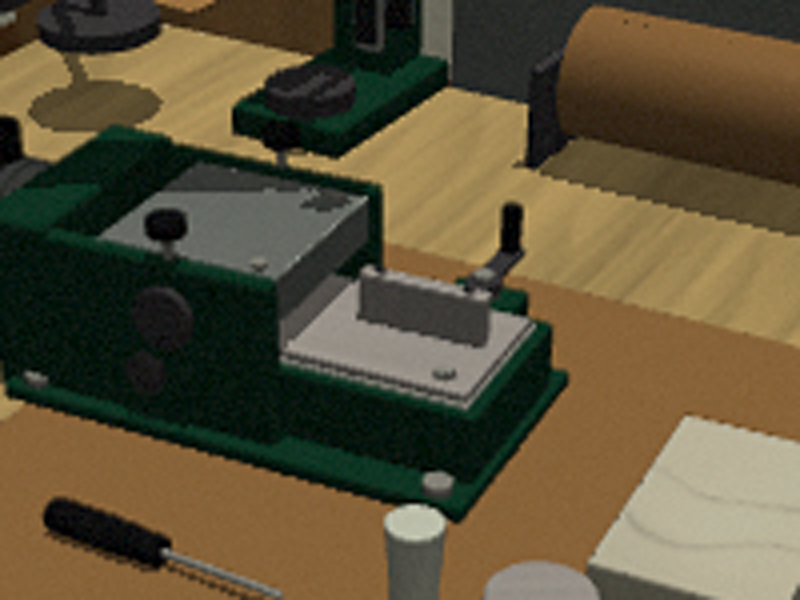

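View pics/p3.png

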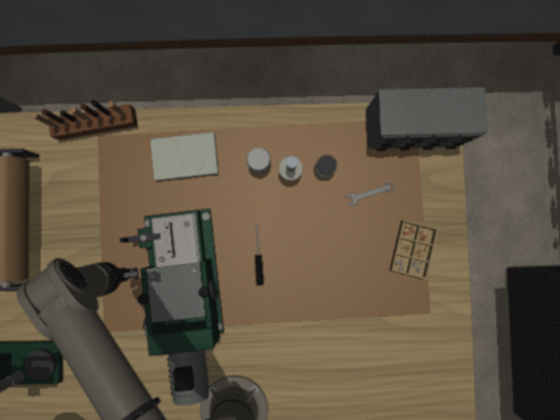

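```bash
python3 -c "
from h import *
print(robot.close_job())"
```

```text
the job is handed in; nothing more can be done
None
```

The feed plate is refitted and lies flush on the bed, the catch is across its edge at its stop, and the job was handed in at about 27 s.

**Plate:** I held it by the fence, rested it on the stud ends about 26 mm short with its far edge under the hood, and slid it in with about 4 N of drag. It dropped over the studs, came down without side force and met the bed at the expected height (TCP 80.6 mm). The last pictures show the front stud centred in its hole and the plate lying flush, with no tilt.

**Catch:** After letting go of the fence I gripped the peg and swung it round. At the end the push rose to about 12 N while the peg moved only about 0.3 mm, which I read as the stop. After I let go, the last picture showed the peg top where it should be at joint value 0. I did not measure the final angle separately. The arm ended clear of the cutter.

**Bystanders:** In the last top picture the other things stand where they were.

**Checks that disagreed:**
- **Plate position:** The arm read the seated plate about 1.5 mm short along the feed. That is within calibration error plus the play in the holes.
- **Catch start:** I measured the catch's start angle as about 1.54, not the 1.65 given.
- **Slide:** The last few millimetres went in one stick-slip move, from about 7.6 mm short to about zero. That was faster than the 4 mm I had commanded.

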